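Put away the cart axles and wheels

TASK

The pull-cart parts are dry: take every wooden rod out of the drying rack and drop it end-down into a compartment of the tall parts box, one rod to a compartment, and once they are all in, lower the box's lid gently until it is fully shut. Stack the three wooden wheels flat and well centred on the round plate, the largest at the bottom and the smallest on top. Leave everything else on the bench where it is.

Things in the scene. Friction and masses are not known exactly. Their poses are not given: they have to be found in the camera images.
- partsbox: Tall grey plastic parts box, fixed, 72 (x) x 106 (y) x 120 (z) mm, walls and floor 4 mm. Origin: centre of underside, z up; x points to the hinged rear side. Inside are 2 x 3 compartments, each 30 x 30 mm, centres at x = -17, +17 and y = -34, 0, +34 mm; floor at z = 4, divider tops at z = 102, rim at z = 120 mm. Only one rod fits a compartment.
- lid (a joint): Hinge of the box's lid (a 72 x 106 x 8 mm plate on the rear (+x) rim). 0 = shut flat on the rim, grows as it opens upward and back; 1.57 = lid upright; stop at 1.9. The hinge is stiff: the lid stays where it is left and must be pushed all the way shut.
- lid_hinge (a point): Middle of the lid's hinge line (along the box's y), on the rear rim at 120.5 mm height; the lid's underside starts here. Turns with the lid: with the lid shut its axes are those of the box.
- lid_handle (a point): Grip point of the lid's round knob (28 mm wide head, stands 43 mm out from the lid's outer face), 35 mm above the outer face, 42 mm from the hinge line, midway along y.
- rack: Plywood drying rack, fixed, 60 (x) x 166 (y) x 50 (z) mm, origin at the centre of its underside. Four square 22 mm sockets, 35 mm deep, in a row along its y at -63, -21, 21 and 63 mm; rods stand upright in some of them.
- plate_top (a point): Centre of the upper face of the round wooden plate (140 mm diameter, 8 mm thick, fixed, lying flat on the bench; a dark thin ring and a dark centre spot mark its middle).
- plate: The same round plate; origin at the centre of its underside.
- wheel_big: The largest of three plain round wooden wheels (flat solid discs with a small dark dot marking the centre): 66 mm diameter, 16 mm thick, lying flat. Origin at the centre of the disc, 8 mm above its underside, z along its axle.
- wheel_mid: The middle one of three plain round wooden wheels (flat solid discs with a small dark dot marking the centre): 54 mm diameter, 16 mm thick, lying flat. Origin at the centre of the disc, 8 mm above its underside, z along its axle.
- wheel_small: The smallest of three plain round wooden wheels (flat solid discs with a small dark dot marking the centre): 42 mm diameter, 16 mm thick, lying flat. Origin at the centre of the disc, 8 mm above its underside, z along its axle.
- rod0: One of up to four alike plain wooden rods (axles), 18 mm diameter, 105 mm long; None if absent. Starts upright in a socket of the rack, its foot 15 mm and its top 120 mm above the bench. Origin: centre of the foot, z along the rod to its top.
- rod1: One of up to four alike plain wooden rods (axles), 18 mm diameter, 105 mm long; None if absent. Starts upright in a socket of the rack, its foot 15 mm and its top 120 mm above the bench. Origin: centre of the foot, z along the rod to its top.
- rod2: One of up to four alike plain wooden rods (axles), 18 mm diameter, 105 mm long; None if absent. Starts upright in a socket of the rack, its foot 15 mm and its top 120 mm above the bench. Origin: centre of the foot, z along the rod to its top.
- rod3: One of up to four alike plain wooden rods (axles), 18 mm diameter, 105 mm long; None if absent. Starts upright in a socket of the rack, its foot 15 mm and its top 120 mm above the bench. Origin: centre of the foot, z along the rod to its top.
- tape: Roll of tape lying flat, 60 mm across, 24 mm high; not part of the job, leave it alone.
- brush: Paint brush lying on the bench; not part of the job, leave it alone.
- tin: Tin can, 68 mm across, 85 mm high; not part of the job, leave it alone.
- spool: Black spool standing on end, 64 mm across, 60 mm high; not part of the job, leave it alone.
- tumbler: Clear tumbler, 68 mm across, 85 mm high; not part of the job, leave it alone.
- driver: Screwdriver lying on the bench; not part of the job, leave it alone.
- jar: Closed amber jar, 70 mm across, 100 mm high; not part of the job, leave it alone.
Not all that is in view belongs to the job. Leave any blue, pink or turquoise look-alike of the wheel_small alone.

How it is judged:
By the outcome, as a careful person would: the job done as asked, in the order asked, and still so for the second after the job is handed in, with the robot touching nothing.
Of rod0, rod1, rod2, rod3 only 2 to 4 are there at a start; the rules pass over those that are not, and their reading is None.
At some moment in a run one of wheel_big, wheel_mid, wheel_small may be knocked a few centimetres aside while the robot is not near it.
It also fails if it takes over 210 s, if anything falls off the work surface, if the arm or the gripper's body presses on something with over 40 N, if the wrist force passes 120 N, or if a joint passes its speed limit or range.

ROBOT

A 6-joint arm with a two-finger parallel gripper is mounted at the origin on the work surface. World frame = base frame: x ahead of the robot, y to its left, z up, the work surface at z = 0. Lengths are in m, angles in degrees, forces in N, time in s.
With the tool pointing down it reaches from about 0.3 to 0.75 m from the base axis. Payload 8.5 kg.
Tool frame: the origin (TCP) lies midway between the tips of the shut fingers; the grasp point (between the pads) lies 19 mm behind it; z points along the fingers, y is the line along which they close (so a half turn about z gives the same grasp; the last joint's range is limited). The gripper opens to 85 mm and grips with 20 to 120 N. Pads are 22 mm wide; open, the fingers measure 114 mm over their backs; the gripper's body (76 mm by 85 mm) begins 54 mm behind the grasp point. The pads swing forward as they close: fully open they stand 13 mm farther back than shut.
Start: joints at [-83.898, 21.807, 74.336, -0, 83.858, -12.336], TCP at [0.174, -0.522, 0.197] pointing down, gripper open.
Joint ranges: [-178.18, 178.18], [-50.72, 133.34], [12.68, 142.11], [-81.47, 261.47], [9.98, 163.14], [-165.26, 165.26]. Speed limits (degrees/s): [136.94, 136.94, 180, 180, 180, 180].

INTERFACE

Orientations are given as a 3x3 rotation matrix whose columns are the frame's x, y, z axes.
In Python, from rig import observe, optics, order, spotter gives the robot as it stands.
- The arm moves only by the tool move_arm, never from a script. Its argument "series" is text: rows parted by semicolons, each of 5 numbers parted by spaces: the shift along the tool's x, y, z in cm, then the turn about the tool's z in degrees, then the opening, from -1 (shut) to 1 (fully open). A call has 1 to 8 rows; each row is the pose to reach, as a shift and turn from the pose commanded when the call began, along the tool's axes at that moment; what a row does not reach only later rows make up. A row lasts 1/8 s, in which the tool goes at most 62.5 mm and 10.7 degrees, less where a joint would pass 70% of its speed; a pose out of reach is approached as far as the arm can. A call with a gripper value outside its range is refused whole. The fingers move at their own pace and stop on an object; "force" is the grip in N (left out, the last holds). Time passes only in rows, so rows that repeat a pose let the fingers close. It gives the time, the measured TCP pose, the force, the opening and the grip force at its end, in the units of the state.
- observe(): the state, without advancing time (a new reading comes with each control period).
- optics.get_image(name): name is "scene" or "side" or "wrist"; returns a dict with "pixels" (480x640x3 uint8, blue, green, red), "camera_matrix" (3x3 intrinsics, pixels), "dist" ([k1, k2, p1, p2, k3] as OpenCV has them; the pictures are not rectified), "rvec" (rotation vector, rad) and "tvec" (3), from world to camera coordinates, as OpenCV has them. Camera axes: x right, y down, z forward; pixel columns grow to the right and rows downward; lengths in m; the calibration is good to about 2 mm. A picture is of the moment at which its call begins. There is no depth.
- order.close_job(): hands the job in; it is judged then, once.
Trained networks look in the newest picture that a camera, given by its name, has taken for a name from the list of things; names that differ only in an ending like _2 or _b are one class to them, and where a whole thing is asked for, a point or a joint stands for the part that bears it (a point fixed in the world has none). Each returns a list of dicts, best first, with "score" (0 to 1); they miss things now and then, are a little off and sometimes report something else, mostly with a low value. They report only what shows in the picture. A call takes as long as a camera call. They do not tell look-alikes from the thing itself.
- spotter.find_in(thing, camera): "point" ([x, y, z] in m, in world coordinates, good to about 4 mm: the middle of the surface that is visible of it).
- spotter.cut_out(thing, camera): "pixels" (480x640 bool, what is visible of it).
- spotter.mark_of(thing, camera): "point" ([x, y, z] in m, in world coordinates, good to about 4 mm: a listed point, or the origin of a listed thing).
The state is a dict: "time_s": time; "q": joint angles; "qvel": joint speeds; "joint_efforts": joint torques, N m; "position": TCP position; "tool_rot": TCP orientation; "ft_force": force on the tool from outside, world axes, zero at the start; "wrist_torque": the same for the moment, N m; "grip_width": finger opening in m; "gripper_force": force on a finger pad.
Only numpy, scipy, OpenCV 4.12 (cv2) and the standard library are available. Lean on these libraries where they do the work, as an engineer would, in place of code of your own. Each camera call takes 0.05 s, during which the arm holds its last target. There are 200 camera calls.

## Working session

There is one attempt and no reset: what is moved stays moved. The work goes in short steps, Python scripts to look and compute and a tool call to move; the robot and the scene stay as the last step left them, time stands still between calls to the robot, and variables do not carry over. Pictures are saved under pics/ and viewed, at most 14 in all, crops included, and the job is handed in when it is done.

Besides the shell and the picture viewer there is one more tool, called as a command line: name --argument value ..., lists and objects as JSON in quotes. move_arm: Moves the arm, as the interface text tells. Its arguments: {"type":"object","properties":{"series":{"type":"string"},"force":{"type":"number"}},"required":["series"]}

```bash
ls; mkdir -p pics; cat > h.py <<'E'
import numpy as np, cv2
from rig import observe, optics, order, spotter
def shot(n,fn=None):
    im=optics.get_image(n)
    if fn: cv2.imwrite('pics/'+fn,im['pixels'])
    return im
def proj(im,P):
    return cv2.projectPoints(np.float64(P).reshape(-1,3),np.float64(im['rvec']),np.float64(im['tvec']),np.float64(im['camera_matrix']),np.float64(im['dist']))[0].reshape(-1,2)
def ray(im,px):
    u=cv2.undistortPoints(np.float64(px).reshape(-1,1,2),np.float64(im['camera_matrix']),np.float64(im['dist'])).reshape(-1,2)
    R=cv2.Rodrigues(np.float64(im['rvec']))[0]; t=np.float64(im['tvec']).reshape(3)
    d=np.c_[u,np.ones(len(u))]@R; return -R.T@t,d/np.linalg.norm(d,axis=1)[:,None]
def onz(im,px,z):
    c,d=ray(im,px); return c+d*((z-c[2])/d[:,2])[:,None]
def tri(obs):
    A=np.zeros((3,3));b=np.zeros(3)
    for im,px in obs:
        c,d=ray(im,px);M=np.eye(3)-np.outer(d[0],d[0]);A+=M;b+=M@c
    return np.linalg.solve(A,b)
def rel(P,s=None):
    "shift (cm) along tool axes from present pose to TCP target P"
    s=s or observe(); return np.round((np.float64(P)-s['position'])@np.float64(s['tool_rot'])*100,2)
E
python3 - <<'E'
from h import *
np.set_printoptions(precision=4,suppress=True)
s=observe();print(s['position'],s['tool_rot'],s['grip_width'],s['time_s'])
shot('scene','a.png');shot('side','b.png')
for t in ['partsbox','lid_hinge','lid_handle','rack','plate_top','wheel_big','wheel_mid','wheel_small','rod0']:
  for c in ['scene','side']:
    try: print(t,c,[(np.round(d['point'],3).tolist(),round(float(d['score']),2)) for d in spotter.mark_of(t,c)[:5]])
    except Exception as e: print(t,c,e)
print(observe()['time_s'])
E
```

```text
pics
[ 0.1739 -0.5214  0.1961] [[ 0.9487  0.3163 -0.0002]
 [ 0.3163 -0.9487  0.0014]
 [ 0.0003 -0.0014 -1.    ]] 0.08573825311668112 0.0
partsbox scene [([0.636, 0.205, 0.007], 0.91)]
partsbox side [([0.711, 0.222, 0.155], 0.71), ([0.632, 0.207, 0.006], 0.62)]
lid_hinge scene [([0.666, 0.211, 0.116], 0.64)]
lid_hinge side [([0.667, 0.214, 0.121], 0.62)]
lid_handle scene [([0.716, 0.221, 0.155], 0.84)]
lid_handle side [([0.708, 0.223, 0.156], 0.76)]
rack scene [([0.613, -0.226, -0.003], 0.98)]
rack side [([0.615, -0.226, 0.004], 0.95)]
plate_top scene [([0.612, -0.001, 0.008], 0.7)]
plate_top side [([0.61, -0.002, 0.007], 0.97)]
wheel_big scene [([0.478, 0.159, 0.01], 0.69)]
wheel_big side []
wheel_mid scene [([0.456, -0.173, 0.005], 0.66)]
wheel_mid side [([0.454, -0.172, 0.007], 0.64)]
wheel_small scene [([0.375, 0.261, 0.01], 0.69), ([0.454, 0.026, 0.007], 0.68), ([0.35, 0.178, 0.007], 0.66), ([0.489, 0.26, 0.006], 0.48), ([0.294, 0.228, 0.008], 0.46)]
wheel_small side [([0.491, 0.263, 0.007], 0.79), ([0.452, 0.022, 0.004], 0.69), ([0.29, 0.225, 0.005], 0.69), ([0.34, 0.175, 0.011], 0.58), ([0.382, 0.261, 0.005], 0.58)]
rod0 scene [([0.61, -0.163, 0.013], 0.82), ([0.611, -0.207, 0.015], 0.8), ([0.617, -0.249, 0.013], 0.68), ([0.618, -0.287, 0.017], 0.58)]
rod0 side [([0.614, -0.287, 0.014], 0.55), ([0.61, -0.245, 0.015], 0.55), ([0.613, -0.163, 0.016], 0.46), ([0.457, -0.172, 0.006], 0.29)]
1.0
```

View pics/a.png

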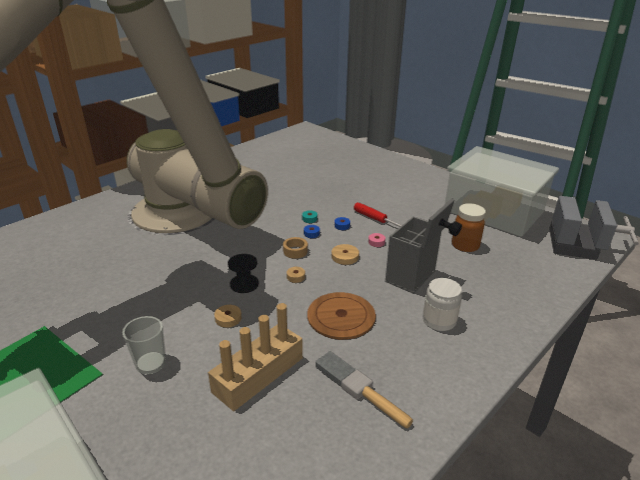

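View pics/b.png

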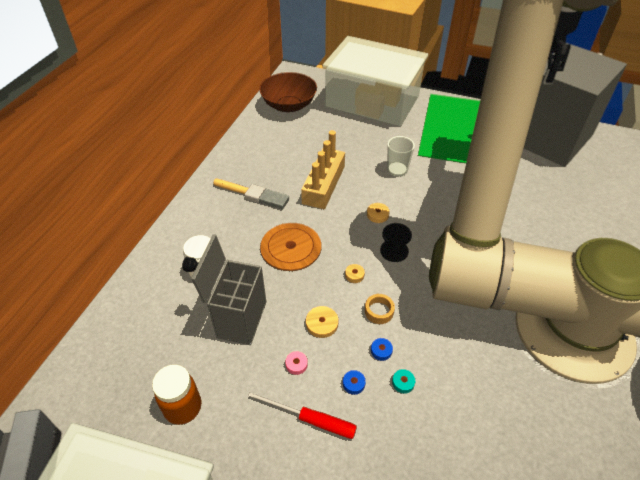

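Scene picture: the box is at (415,250), with its lid open backward and the knob at (455,228). Four rods stand in the rack at about (255,350). The plate is at (341,315), the big wheel at (345,254) and the mid wheel at (228,316).

Candidates for the small wheel are (296,274) in plain wood, (311,231) and (342,223) in blue, (310,216) in turquoise and (377,240) in pink. The wooden one fits, because the coloured ones are excluded. The side view shows the same wheel at (355,272). I'll confirm with a crop.

```bash
python3 - <<'E'
from h import *
np.set_printoptions(precision=4,suppress=True)
a=shot('scene');b=shot('side')
A=a['pixels'][195:345,190:390];B=b['pixels'][200:350,270:470]
cv2.imwrite('pics/c.png',np.hstack([cv2.resize(A,(400,300),interpolation=2),cv2.resize(B,(400,300),interpolation=2)]))
def cen(m): 
    ys,xs=np.nonzero(m); return xs.mean(),ys.mean()
# dark centre dots near predicted
for n,p in dict(big=(.478,.159,.016),mid=(.455,-.172,.016),small=(.453,.024,.016),plate=(.611,-.001,.008)).items():
    o=[]
    for im in(a,b):
        u=proj(im,p)[0]; x,y=np.round(u).astype(int)
        g=im['pixels'][y-7:y+8,x-7:x+8].astype(float).sum(2); w=np.clip(np.percentile(g,20)-g,0,None); 
        yy,xx=np.mgrid[y-7:y+8,x-7:x+8]; q=((w*xx).sum()/w.sum(),(w*yy).sum()/w.sum()); o.append((im,q))
        print(n,u,np.array(q),onz(im,[q],p[2])[0])
    print('  tri',tri(o))
for t in['tape','spool','tin','jar','brush','tumbler']:
    print(t,[np.round(d['point'],3) for c in('scene','side') for d in spotter.mark_of(t,c)[:1]])
E
```

```text
big [345.5649 251.6291] [345.4548 253.4983] [0.483  0.1529 0.016 ]
big [320.6061 318.1591] [321.5767 319.0701] [0.4755 0.1603 0.016 ]
  tri [0.4773 0.1581 0.0111]
mid [227.4984 312.7318] [227.3469 312.1134] [ 0.4533 -0.171   0.016 ]
mid [377.5966 209.6868] [377.6831 210.5943] [ 0.454  -0.1692  0.016 ]
  tri [ 0.4536 -0.1704  0.0154]
small [297.0488 271.2799] [297.7522 274.7257] [0.4634 0.0161 0.016 ]
small [353.2277 271.2278] [352.2833 272.9426] [0.4535 0.0291 0.016 ]
  tri [0.4552 0.0234 0.008 ]
plate [342.3   311.649] [340.4831 311.5669] [ 0.6082 -0.0034  0.008 ]
plate [289.9175 245.7953] [290.8052 245.1351] [ 0.6099 -0.0035  0.008 ]
  tri [ 0.6092 -0.0036  0.0085]
tape [array([ 0.38 ,  0.089, -0.001]), array([ 0.376,  0.091, -0.001])]
spool [array([ 0.385, -0.074, -0.   ]), array([ 0.39 , -0.073,  0.001])]
tin [array([0.763, 0.123, 0.002]), array([0.759, 0.128, 0.001])]
jar [array([ 0.651,  0.41 , -0.002]), array([0.655, 0.409, 0.   ])]
brush [array([ 0.773, -0.127,  0.008]), array([ 0.774, -0.128, -0.   ])]
tumbler [array([ 0.449, -0.346, -0.   ]), array([ 0.45 , -0.349, -0.005])]
```

View pics/c.png

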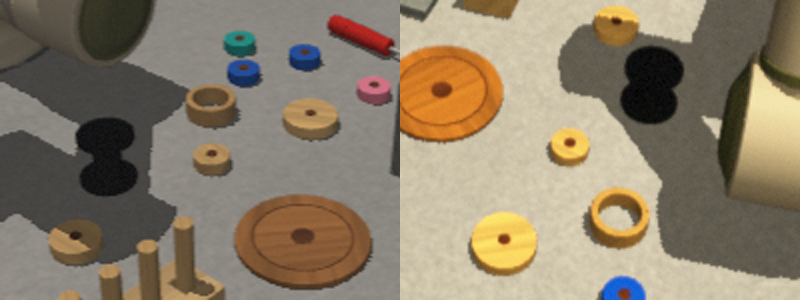

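The crop shows the wooden small wheel clearly, in the left half at (212,158) and the right half at (570,146). It has a dark centre dot and plain wood colour, so it is the right one. Now I'll move over the rack for a wrist view.

move_arm --series "5 -2 -4 -9 1;11 -4 -8 -18 1;17 -6 -12 -28 1;23 -8 -13 -38 1;29 -10 -13 -47 1;34 -12 -13 -56 1;39 -14 -13 -65 1;44 -16 -13 -74 1" --force 40

```text
time_s: 2.7
position: [0.5399, -0.2312, 0.3268]
tool_rot: [[-0.048, 0.999, 0.0], [0.999, 0.048, -0.0], [-0.0, 0.0, -1.0]]
ft_force: [1.0, -0.6, 0.2]
grip_width: 0.0853
gripper_force: 0.0
```

```bash
python3 - <<'E'
from h import *
np.set_printoptions(precision=4,suppress=True)
s=observe();print(s['position'],s['tool_rot'],s['q'],s['time_s'])
w=shot('wrist','d.png');print('cam',ray(w,[(320,240)]))
for c in('wrist','scene','side'):
  print(c,[(np.round(d['point'],3),round(float(d['score']),2)) for d in spotter.mark_of('rod0',c)],[(np.round(d['point'],3)) for d in spotter.mark_of('rack',c)])
E
```

```text
[ 0.5399 -0.2312  0.3268] [[-0.0477  0.9989  0.0003]
 [ 0.9989  0.0477 -0.0003]
 [-0.0003  0.0002 -1.    ]] [-34.7191  22.9845  51.5322  -0.0042 105.4623 -37.4536] 2.7
cam (array([ 0.5351, -0.1559,  0.5049]), array([[ 0.0061, -0.2941, -0.9557]]))
wrist [(array([ 0.61 , -0.245,  0.017]), 0.9), (array([ 0.612, -0.289,  0.014]), 0.73), (array([ 0.61 , -0.167,  0.014]), 0.7), (array([ 0.609, -0.206,  0.016]), 0.67)] [array([ 0.607, -0.229,  0.004])]
scene [(array([ 0.614, -0.287,  0.019]), 0.91), (array([ 0.609, -0.205,  0.015]), 0.79), (array([0.654, 0.414, 0.001]), 0.74), (array([ 0.617, -0.247,  0.01 ]), 0.65), (array([ 0.61 , -0.163,  0.015]), 0.58)] [array([ 0.614, -0.225,  0.001])]
side [(array([ 0.61 , -0.162,  0.014]), 0.78), (array([ 0.611, -0.205,  0.016]), 0.74), (array([ 0.611, -0.292,  0.011]), 0.72), (array([ 0.613, -0.246,  0.014]), 0.55)] [array([ 0.614, -0.228, -0.   ])]
```

View pics/d.png

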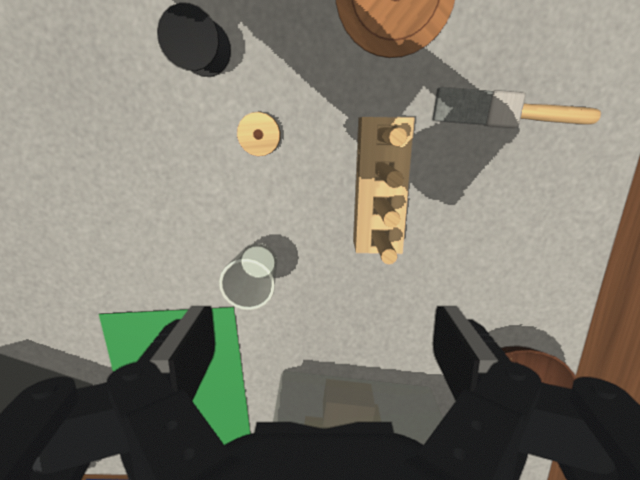

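The wrist view shows the four rod tops at about (399,133), (395,179), (391,217) and (389,256). It also shows the mid wheel at (258,133) and the spool at (189,38).

```bash
python3 - <<'E'
from h import *
np.set_printoptions(precision=4,suppress=True)
w=shot('wrist');a=shot('scene');b=shot('side')
P=onz(w,[(399,133),(395,179),(391,217),(389,256)],.12);print(P)
ta=[(282,307),(264,319),(245,331),(226,344)];tb=[(315,168),(320,158),(326,145),(332,134)]
for p,x,y,wp in zip(P,ta,tb,[(399,133),(395,179),(391,217),(389,256)]):
    print('tri',tri([(w,wp),(a,x),(b,y)]),tri([(a,x),(b,y)]))
print('tool y/x for row',rel((P[0]+[0,0,.1])))
print(tri([(w,(258,134)),(a,(227.3,312.1)),(b,(377.7,210.6))]))
E
```

```text
[[ 0.609  -0.163   0.12  ]
 [ 0.6095 -0.2082  0.12  ]
 [ 0.6092 -0.2483  0.12  ]
 [ 0.6111 -0.2921  0.12  ]]
tri [ 0.6092 -0.1611  0.1126] [ 0.6079 -0.1591  0.1124]
tri [ 0.6108 -0.2045  0.1107] [ 0.6092 -0.2001  0.1104]
tri [ 0.6114 -0.2469  0.1143] [ 0.6116 -0.2448  0.1143]
tri [ 0.6129 -0.2896  0.1161] [ 0.6128 -0.2868  0.1156]
tool y/x for row [ 6.78  7.4  10.69]
[ 0.4531 -0.1713  0.0153]
```

move_arm --series "3.2 3.7 4 0 1;6.5 7.3 8 0 1;6.5 7.3 13 0 1;6.5 7.3 18 0 1;6.5 7.3 22 0 1;6.5 7.3 23.8 0 1;6.5 7.3 23.8 0 1;6.5 7.3 23.8 0 0.2" --force 40

```text
time_s: 4.2
position: [0.6091, -0.1653, 0.09]
tool_rot: [[-0.042, 0.999, 0.002], [0.999, 0.042, -0.001], [-0.001, 0.002, -1.0]]
ft_force: [1.0, -0.3, -0.4]
grip_width: 0.0698
gripper_force: 0.0
```

move_arm --series "0 0 0 0 -1;0 0 0 0 -1;0 0 0 0 -1;0 0 0 0 -1;0 0 -3 0 -1;0 0 -8 0 -1;0 0 -13 0 -1;0 0 -17 0 -1"

```text
time_s: 5.2
position: [0.6087, -0.1646, 0.2611]
tool_rot: [[-0.043, 0.999, 0.002], [0.999, 0.043, -0.001], [-0.001, 0.002, -1.0]]
ft_force: [-0.0, 0.3, 0.3]
grip_width: -0.0001
gripper_force: 0.0
```

```bash
python3 - <<'E'
from h import *
w=shot('wrist');a=shot('scene');b=shot('side')
cv2.imwrite('pics/e.png',np.hstack([cv2.resize(a['pixels'][270:420,170:370],(400,300)),cv2.resize(w['pixels'],(400,300))]))
E
```

```text
(no output)
```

View pics/e.png

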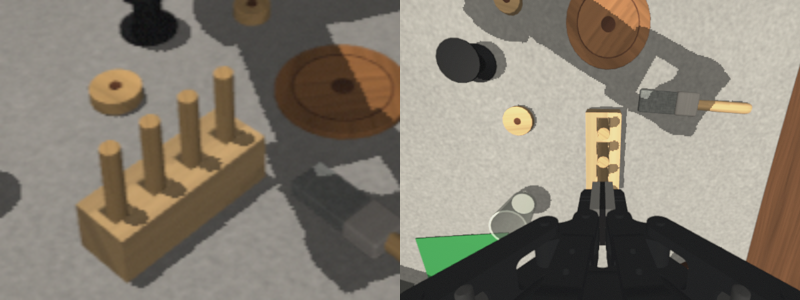

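All four rods still stand upright. The fingers had not finished closing before the lift, so I'll redo the grasp with a longer close.

move_arm --series "0.2 0.1 0 0 0.5;0.2 0.1 4 0 0.5;0.2 0.1 8 0 0.5;0.2 0.1 12 0 0.5;0.2 0.1 16 0 0.5;0.2 0.1 17 0 0.5;0.2 0.1 17 0 0.5;0.2 0.1 17 0 -1" --force 40

```text
time_s: 6.35
position: [0.6103, -0.1629, 0.0903]
tool_rot: [[-0.043, 0.999, 0.002], [0.999, 0.043, -0.001], [-0.001, 0.002, -1.0]]
ft_force: [0.8, 0.6, 0.4]
grip_width: 0.0471
gripper_force: 0.0
```

move_arm --series "0 0 0 0 -1;0 0 0 0 -1;0 0 0 0 -1;0 0 0 0 -1;0 0 0 0 -1;0 0 0 0 -1;0 0 0 0 -1;0 0 0 0 -1"

```text
time_s: 7.35
position: [0.6096, -0.1626, 0.0887]
tool_rot: [[-0.042, 0.999, 0.0], [0.999, 0.042, 0.0], [0.0, 0.0, -1.0]]
ft_force: [0.5, 0.6, 0.5]
grip_width: 0.0004
gripper_force: 0.0
```

move_arm --series "0 0 -2 0 -1;0 0 -5 0 -1;0 0 -9 0 -1;0 0 -13 0 -1;0 0 -18 0 -1;0 0 -18 0 -1"

```text
time_s: 8.1
position: [0.6106, -0.1631, 0.273]
tool_rot: [[-0.043, 0.999, 0.007], [0.999, 0.043, -0.004], [-0.004, 0.007, -1.0]]
ft_force: [-0.8, 0.1, -0.0]
grip_width: 0.0002
gripper_force: 0.0
```

```bash
python3 - <<'E'
from h import *
np.set_printoptions(precision=4,suppress=True)
w=shot('wrist');a=shot('scene');b=shot('side');s=observe();print(s['position'],s['q'])
print('tcp px',[proj(i,s['position']) for i in(w,a,b)])
print('tops wrist',proj(w,[(.609,-.163,.12),(.610,-.2055,.12),(.611,-.2475,.12),(.612,-.2895,.12)]))
W=w['pixels'].copy();
for p in proj(w,[s['position'],(.609,-.163,.12),(.609,-.163,.05)]): cv2.circle(W,tuple(int(v) for v in p),3,(0,0,255),1)
A=a['pixels'].copy()
for p in proj(a,[s['position'],(.609,-.163,.12)]): cv2.circle(A,tuple(int(v) for v in p),3,(0,0,255),1)
cv2.imwrite('pics/f.png',np.hstack([cv2.resize(A[180:420,170:370],(500,600)),cv2.resize(W[120:360,270:390],(300,600))]))
E
```

```text
[ 0.6092 -0.1625  0.2675] [-25.6737  28.5764  51.6882  -0.0008  99.8567 -28.1101]
tcp px [array([[322.4724, 273.0474]]), array([[278.7266, 232.9097]]), array([[315.0933, 110.6015]])]
tops wrist [[321.2652 211.4514]
 [320.4592 255.597 ]
 [319.7275 296.2411]
 [319.0411 334.2821]]
```

View pics/f.png

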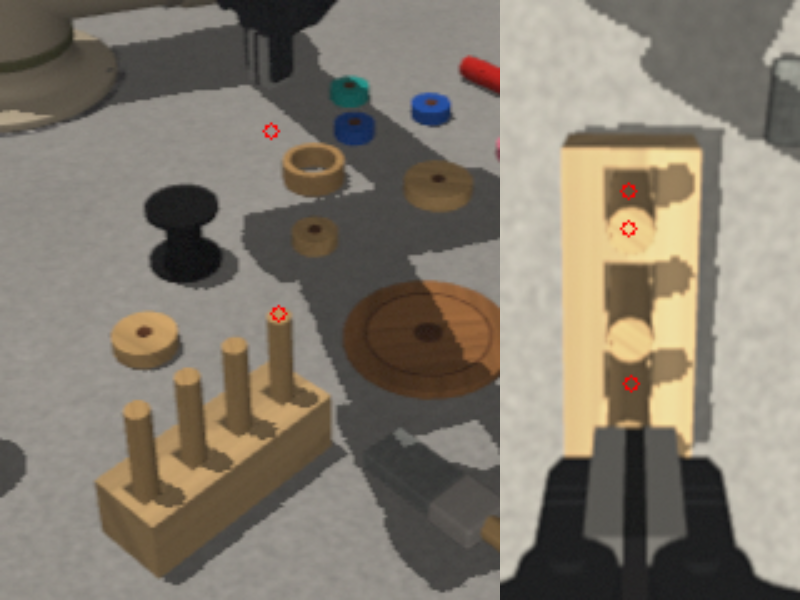

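```bash
python3 - <<'E'
from h import *
np.set_printoptions(precision=4,suppress=True)
w=shot('wrist');a=shot('scene');b=shot('side');s=observe();print(s['position'])
p=tri([(w,(323.6,292)),(a,(280,212))]);print(p,p-s['position'],proj(b,p),proj(w,p),proj(a,p))
x,y=proj(b,p)[0].astype(int)
cv2.imwrite('pics/g.png',cv2.resize(b['pixels'][max(0,y-60):y+80,x-80:x+80],(640,560)));print(x-80,max(0,y-60))
E
```

```text
[ 0.6093 -0.1625  0.2674]
[ 0.6073 -0.1552  0.3014] [-0.002   0.0074  0.034 ] [[314.6137  98.8432]] [[321.8014 293.506 ]] [[280.6125 212.1774]]
234 38
```

View pics/g.png

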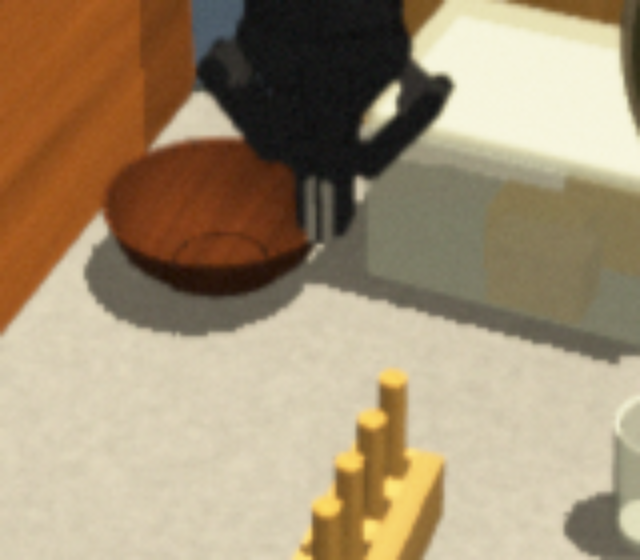

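Side view: the rods are intact. The triangulated tips of the shut fingers sit about 34 mm above the reported TCP, so every height needs to go 34 mm lower.

move_arm --series "0 0 0 0 0.2;0 0 4 0 0.2;0 0 8 0 0.2;0 0 12 0 0.2;0 0 15 0 0.2;0 0 18 0 0.2;0 0 20 0 0.2;0 0 21 0 0.2" --force 40

```text
time_s: 9.4
position: [0.6091, -0.1625, 0.0574]
tool_rot: [[-0.042, 0.999, -0.002], [0.999, 0.042, 0.001], [0.001, -0.002, -1.0]]
ft_force: [-0.1, -0.0, 0.1]
grip_width: 0.0514
gripper_force: 0.0
```

move_arm --series "0 0 0 0 -1;0 0 0 0 -1;0 0 0 0 -1;0 0 0 0 -1;0 0 0 0 -1;0 0 0 0 -1;0 0 0 0 -1"

```text
time_s: 10.28
position: [0.6101, -0.1629, 0.0597]
tool_rot: [[-0.043, 0.999, 0.002], [0.999, 0.043, -0.001], [-0.001, 0.002, -1.0]]
ft_force: [-0.0, 0.3, 6.3]
grip_width: 0.0167
gripper_force: 39.4
```

move_arm --series "0 0 -2 0 -1;0 0 -6 0 -1;0 0 -12 0 -1;0 0 -18 0 -1;4 0 -20 0 -1;10 0 -20 0 -1;16 0 -20 0 -1;22 0 -20 0 -1"

```text
time_s: 11.28
position: [0.5997, 0.059, 0.2585]
tool_rot: [[-0.042, 0.999, -0.001], [0.999, 0.042, 0.0], [0.0, -0.001, -1.0]]
ft_force: [0.6, -0.0, -1.1]
grip_width: 0.0169
gripper_force: 39.2
```

```bash
python3 - <<'E'
from h import *
np.set_printoptions(precision=4,suppress=True)
w=shot('wrist');s=observe();print(s['position'],s['grip_width'],s['ft_force'])
cv2.imwrite('pics/i.png',w['pixels'])
for t in['partsbox','lid_hinge','lid_handle','rod0']:
  print(t,[(np.round(d['point'],3),round(float(d['score']),2)) for c in('wrist','scene','side') for d in spotter.mark_of(t,c)[:1]])
E
```

```text
[0.5987 0.0659 0.2588] 0.016955714981016806 [-1.56    6.0271 -0.875 ]
partsbox [(array([0.633, 0.207, 0.003]), 0.65), (array([0.636, 0.206, 0.004]), 0.72), (array([0.637, 0.205, 0.003]), 0.61)]
lid_hinge [(array([0.666, 0.21 , 0.119]), 0.95), (array([ 0.456, -0.171,  0.008]), 0.27), (array([0.666, 0.212, 0.12 ]), 0.68)]
lid_handle [(array([0.6  , 0.057, 0.212]), 0.46), (array([0.715, 0.216, 0.157]), 0.64), (array([0.711, 0.221, 0.158]), 0.86)]
rod0 [(array([ 0.609, -0.203,  0.012]), 0.84), (array([ 0.609, -0.162,  0.012]), 0.81), (array([ 0.609, -0.164,  0.017]), 0.7)]
```

View pics/i.png

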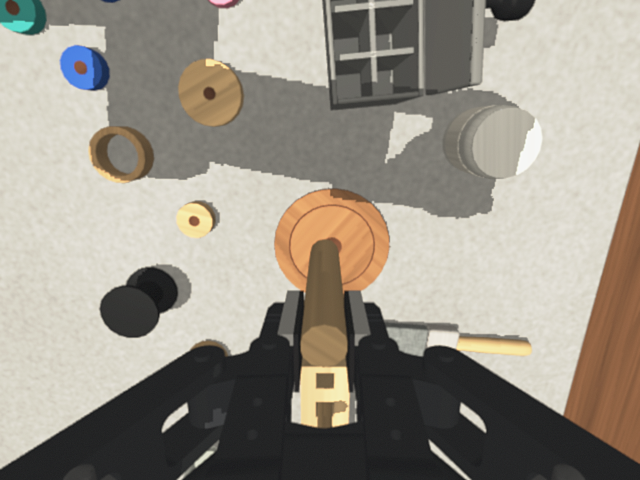

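The wrist view shows the rod held, with its top at (323,345) and its foot at about (324,247). The box rim's near edge runs from (331,106) to (422,95). The divider crossings are at (376,53) and (371,5).

```bash
python3 - <<'E'
from h import *
np.set_printoptions(precision=4,suppress=True)
s=observe();w=shot('wrist');print(s['position'])
print('foot',onz(w,[(324,246)],.2148),'top',onz(w,[(323,346)],.3198))
print('cross',onz(w,[(376,53),(371,5)],.102))
print('rim corner f, r',onz(w,[(331,104),(421,94)],.12))
b=shot('side')
cv2.imwrite('pics/j.png',np.hstack([cv2.resize(w['pixels'][0:120,310:470],(400,300),interpolation=2),cv2.resize(b['pixels'][230:350,180:280],(400,480),interpolation=2)[:300]]))
E
```

```text
[0.6003 0.0566 0.2587]
foot [[0.5996 0.0598 0.2148]] top [[0.5991 0.0562 0.3198]]
cross [[0.6365 0.189  0.102 ]
 [0.6296 0.2223 0.102 ]]
rim corner f, r [[0.6016 0.1481 0.12  ]
 [0.6723 0.1583 0.12  ]]
```

View pics/j.png

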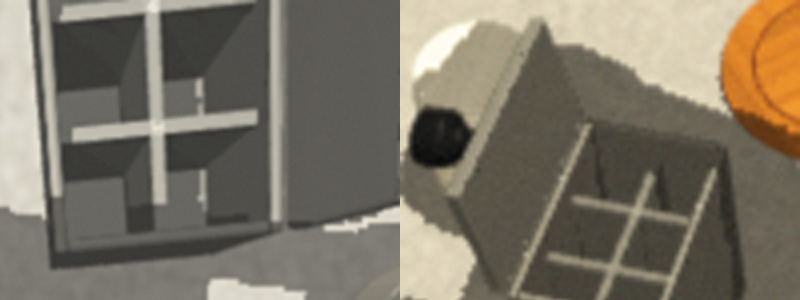

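The crop shows the compartments and dividers clearly. The near crossing is at crop (158,128), so the box sits at about (0.633, 0.206) with 11° yaw. The first rod goes into the front far compartment.

move_arm --series "6 0.6 0 0 -1;12 1.2 0 0 -1;17.7 1.7 0 0 -1;17.7 1.7 0 0 -1;17.7 1.7 5 0 -1;17.7 1.7 8.5 0 -1;17.7 1.7 8.5 0 -1;17.7 1.7 8.5 0 -1"

```text
time_s: 13.02
position: [0.6106, 0.2343, 0.1757]
tool_rot: [[-0.042, 0.999, 0.003], [0.999, 0.042, 0.0], [0.0, 0.003, -1.0]]
ft_force: [-1.2, 0.3, 0.1]
grip_width: 0.0169
gripper_force: 39.3
```

```bash
python3 - <<'E'
from h import *
np.set_printoptions(precision=4,suppress=True)
s=observe();w=shot('wrist');a=shot('scene');b=shot('side');print(s['position'],s['ft_force'],rel((.610,.234,.095),s))
A=a['pixels'][190:310,360:480];B=b['pixels'][220:340,180:300]
A,B,W=[cv2.resize(i,(264,264),interpolation=2) for i in(A,B,w['pixels'][140:400,190:450])]
cv2.imwrite('pics/k.png',np.hstack([A,B,W]))
E
```

```text
[0.6106 0.2343 0.1757] [-1.1564  0.2514  0.0762] [-0.03 -0.08  8.07]
```

View pics/k.png

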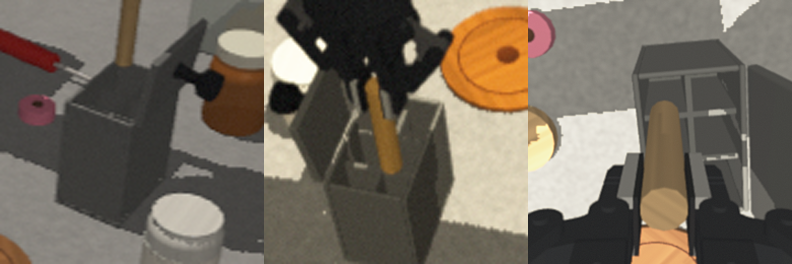

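The three views show the rod foot over the box's front far compartment. Lowering and releasing.

move_arm --series "0 0 3 0 -1;0 0 6 0 -1;0 0 8 0 -1;0 0 8 0 -1;0 0 8 0 0;0 0 8 0 0;0 0 8 0 0;0 0 8 0 0"

```text
time_s: 14.18
position: [0.6097, 0.2347, 0.0941]
tool_rot: [[-0.043, 0.999, 0.0], [0.999, 0.043, 0.0], [0.0, 0.0, -1.0]]
ft_force: [0.1, -0.3, -0.5]
grip_width: 0.0428
gripper_force: 0.0
```

move_arm --series "0 0 -3 0 0;0 0 -8 0 0;0 0 -14 0 0;-6 -0.2 -16 0 0;-12 -0.4 -17 0 0;-18 -0.6 -17 0 0;-24 -0.8 -17 0 0;-30 -1 -17 0 0"

```text
time_s: 15.18
position: [0.6121, -0.0673, 0.264]
tool_rot: [[-0.043, 0.999, 0.0], [0.999, 0.043, -0.0], [-0.0, 0.0, -1.0]]
ft_force: [1.5, 0.1, -0.1]
grip_width: 0.0426
gripper_force: 0.0
```

```bash
python3 - <<'E'
from h import *
np.set_printoptions(precision=4,suppress=True)
s=observe();a=shot('scene');b=shot('side');print(s['position'],rel((.6105,-.207,.058),s))
B=cv2.resize(b['pixels'][230:350,180:280],(500,600),interpolation=2)
cv2.imwrite('pics/l.png',B[:,:])
E
```

```text
[ 0.6121 -0.0673  0.264 ] [-13.95  -0.77  20.6 ]
```

View pics/l.png

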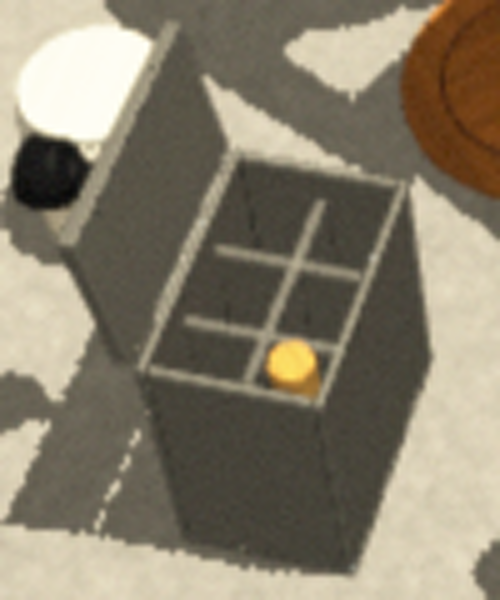

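The side crop shows the rod standing in the front far compartment at (293,368). Next rod.

move_arm --series "-5 -0.3 0 0 0.1;-10 -0.6 0 0 0.1;-13.7 -0.7 0 0 0.1;-13.7 -0.7 4 0 0.1;-13.7 -0.7 10 0 0.1;-13.7 -0.7 15 0 0.1;-13.7 -0.7 19 0 0.1;-13.7 -0.7 20.6 0 0.1"

```text
time_s: 16.27
position: [0.6105, -0.2018, 0.0557]
tool_rot: [[-0.043, 0.999, -0.003], [0.999, 0.043, 0.002], [0.002, -0.003, -1.0]]
ft_force: [0.2, -0.7, 0.3]
grip_width: 0.0473
gripper_force: 0.0
```

move_arm --series "0 0 0 0 0.1;0 0 0 0 -1;0 0 0 0 -1;0 0 0 0 -1;0 0 0 0 -1;0 0 0 0 -1;0 0 0 0 -1"

```text
time_s: 17.15
position: [0.6121, -0.2031, 0.0596]
tool_rot: [[-0.043, 0.999, 0.003], [0.999, 0.043, -0.002], [-0.002, 0.003, -1.0]]
ft_force: [-0.9, 0.1, 6.9]
grip_width: 0.0167
gripper_force: 38.9
```

move_arm --series "0 0 -2 0 -1;0 0 -6 0 -1;0 0 -12 0 -1;0 0 -18 0 -1;6 0 -20 0 -1;12 0 -20 0 -1;18 0 -20 0 -1;24 0 -20 0 -1"

```text
time_s: 18.15
position: [0.6006, 0.0391, 0.2584]
tool_rot: [[-0.042, 0.999, 0.001], [0.999, 0.042, -0.0], [-0.0, 0.001, -1.0]]
ft_force: [0.2, 0.4, -0.2]
grip_width: 0.0171
gripper_force: 39.1
```

```bash
python3 - <<'E'
from h import *
s=observe();print(s['position'],s['grip_width'],rel((.6165,.201,.258),s))
E
```

```text
[0.60063257 0.03905036 0.25838439] 0.017073782488841564 [16.11  2.27  0.04]
```

move_arm --series "6 0.8 0 0 -1;12 1.6 0 0 -1;16.1 2.2 0 0 -1;16.1 2.2 0 0 -1;16.1 2.2 4 0 -1;16.1 2.2 9 0 -1;16.1 2.2 14 0 -1;16.1 2.2 16.3 0 -1"

```text
time_s: 19.15
position: [0.6224, 0.2001, 0.104]
tool_rot: [[-0.042, 0.999, 0.023], [0.999, 0.042, 0.005], [0.004, 0.023, -1.0]]
ft_force: [-2.5, 7.0, 55.6]
grip_width: 0.0167
gripper_force: 60.3
```

move_arm --series "0 0 0 0 -1;0 0 0 0 0;0 0 0 0 0;0 0 0 0 0;0 0 0 0 0;0 0 -4 0 0;0 0 -10 0 0;0 0 -16 0 0"

```text
time_s: 20.15
position: [0.6159, 0.1989, 0.2563]
tool_rot: [[-0.042, 0.999, -0.001], [0.999, 0.042, -0.0], [-0.0, -0.001, -1.0]]
ft_force: [0.3, -0.5, -0.7]
grip_width: 0.0427
gripper_force: 0.0
```

```bash
python3 - <<'E'
from h import *
s=observe();print(s['position'],s['ft_force'],rel((.6110,-.245,.058),s))
E
```

```text
[0.61586964 0.19885044 0.25628699] [ 0.26254745 -0.49759689 -0.70997182] [-44.32  -2.36  19.83]
```

A 55 N force means the rod touched a divider. I'll look from the side camera.

```bash
python3 - <<'E'
from h import *
b=shot('side');w=shot('wrist');a=shot('scene')
f=lambda i:cv2.resize(i,(260,312),interpolation=2)
cv2.imwrite('pics/m.png',np.hstack([f(b['pixels'][200:320,180:280]),f(a['pixels'][170:290,370:470]),f(w['pixels'][100:400,220:470])]))
E
```

```text
(no output)
```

View pics/m.png

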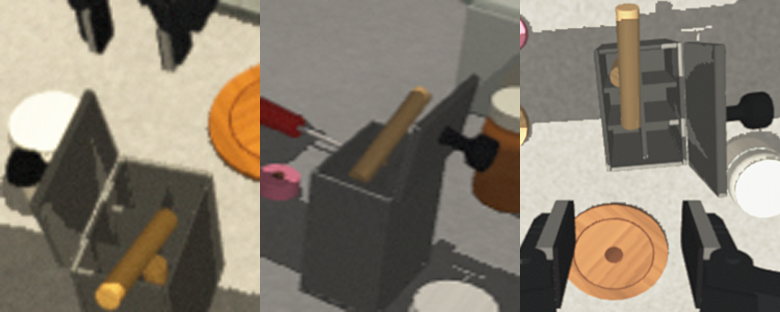

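The rod now lies leaning. Its low end is in the front column near the middle, and its upper end sticks out over the far (+y) rim. I'll triangulate both ends.

```bash
python3 - <<'E'
from h import *
np.set_printoptions(precision=4,suppress=True)
b=shot('side');w=shot('wrist');a=shot('scene');s=observe();print(s['position'],s['time_s'])
T=[(w,(322.9,110)),(b,(222.3,313.5)),(a,(432.3,205.4))];L=[(w,(325.8,222)),(b,(244.6,282)),(a,(409.2,236))]
t=tri(T);l=tri(L);print(t,l,np.linalg.norm(t-l))
for o,p in((T,t),(L,l)): print([np.round(proj(i,p)[0]-q,1) for i,q in o])
R=np.array([[.982,-.191],[.191,.982]])
for p in(t,l): print('box frame',(p[:2]-[.633,.206])@R,p[2])
for n in['partsbox','lid_hinge','lid_handle']:
  print(n,[(np.round(d['point'],3)) for c in('wrist','scene','side') for d in spotter.mark_of(n,c)[:1]])
# divider crossings & first rod top from wrist
W=cv2.resize(w['pixels'][140:270,280:400],(720,780),interpolation=2);cv2.imwrite('pics/n.png',W[:600])
E
```

```text
[0.6157 0.1988 0.253 ] 20.45
[0.6134 0.2858 0.1432] [0.6209 0.192  0.1094] 0.10002437052682013
[array([ 2.5, -1.4]), array([-0.3,  0. ]), array([-1.1, -0.1])]
[array([ 3.1, -0.1]), array([-0.7,  0.7]), array([-1.8, -0.6])]
box frame [-0.004   0.0821] 0.1431950434965488
box frame [-0.0145 -0.0115] 0.10942145134249864
partsbox [array([0.632, 0.209, 0.003]), array([ 0.61 , -0.01 ,  0.007]), array([0.635, 0.206, 0.003])]
lid_hinge [array([0.667, 0.21 , 0.122]), array([0.665, 0.212, 0.118]), array([0.666, 0.216, 0.119])]
lid_handle [array([0.718, 0.219, 0.162]), array([0.712, 0.22 , 0.157]), array([0.712, 0.224, 0.158])]
```

move_arm --series "3 0.1 0 0 0;6.8 0.2 0 0 0;6.8 0.2 4 0 0;6.8 0.2 8 0 0;6.8 0.2 12 0 0;6.8 0.2 15 0 0;6.8 0.2 16.2 0 0;6.8 0.2 16.2 0 0"

```text
time_s: 21.9
position: [0.6154, 0.267, 0.0928]
tool_rot: [[-0.043, 0.999, -0.0], [0.999, 0.043, -0.0], [-0.0, -0.0, -1.0]]
ft_force: [-0.5, -0.7, 0.6]
grip_width: 0.0428
gripper_force: 0.0
```

move_arm --series "0 0 0 0 -1;0 0 0 0 -1;0 0 0 0 -1;0 0 0 0 -1;0 0 0 0 -1;0 0 0 0 -1"

```text
time_s: 22.65
position: [0.6158, 0.2672, 0.0937]
tool_rot: [[-0.043, 0.999, 0.002], [0.999, 0.043, 0.001], [0.0, 0.002, -1.0]]
ft_force: [-0.2, 0.7, 5.6]
grip_width: 0.0164
gripper_force: 40.2
```

move_arm --series "0 0 -1 0 -1;0 0 -4 0 -1;0 0 -8 0 -1;1 0 -13 0 -1;5 0 -14 -2 -1;9 0 -14 -6 -1;9 0 -14 -6 -1;9 0 -14 -6 -1"

```text
time_s: 23.65
position: [0.6114, 0.3564, 0.2326]
tool_rot: [[-0.146, 0.989, -0.001], [0.989, 0.146, -0.001], [-0.0, -0.001, -1.0]]
ft_force: [0.3, 0.9, -0.6]
grip_width: 0.0163
gripper_force: 39.7
```

```bash
python3 - <<'E'
from h import *
np.set_printoptions(precision=4,suppress=True)
s=observe();print(s['position'],s['grip_width'],s['ft_force'])
w=shot('wrist');a=shot('scene');b=shot('side')
for c,im in(('wrist',w),('scene',a),('side',b)):
  print(c,[(np.round(d['point'],3),round(float(d['score']),2)) for d in spotter.mark_of('rod0',c)])
  for d in spotter.cut_out('rod0',c)[:6]:
    ys,xs=np.nonzero(d['pixels']); 
    if len(xs)>20:
      r=cv2.minAreaRect(np.float32(np.c_[xs,ys])); print('   ',round(float(d['score']),2),np.round(cv2.boxPoints(r)).tolist())
f=lambda i:cv2.resize(i,(390,312),interpolation=2)
q=proj(b,s['position'])[0].astype(int);p=proj(a,s['position'])[0].astype(int)
cv2.imwrite('pics/o.png',np.hstack([f(b['pixels'][max(0,q[1]-70):q[1]+70,q[0]-90:q[0]+85]),f(w['pixels'][100:400,130:505])]));print(q,p)
E
```

```text
[0.6114 0.3564 0.2326] 0.01632372859161236 [ 0.2947  0.8595 -0.6413]
wrist [(array([0.622, 0.283, 0.241]), 0.82)]
    0.85 [[301.0, 263.0], [346.0, 263.0], [346.0, 426.0], [301.0, 426.0]]
scene [(array([ 0.615, -0.248,  0.012]), 0.88), (array([ 0.615, -0.287,  0.015]), 0.6), (array([0.629, 0.28 , 0.242]), 0.51)]
    0.92 [[218.0, 341.0], [229.0, 339.0], [235.0, 379.0], [224.0, 381.0]]
    0.92 [[238.0, 327.0], [249.0, 326.0], [253.0, 367.0], [242.0, 367.0]]
    0.77 [[435.0, 166.0], [455.0, 134.0], [463.0, 139.0], [443.0, 171.0]]
side [(array([0.624, 0.279, 0.243]), 0.62)]
    0.74 [[176.0, 312.0], [201.0, 274.0], [211.0, 280.0], [186.0, 319.0]]
    0.67 [[233.0, 298.0], [243.0, 298.0], [243.0, 308.0], [233.0, 308.0]]
[193 318] [453 158]
```

View pics/o.png

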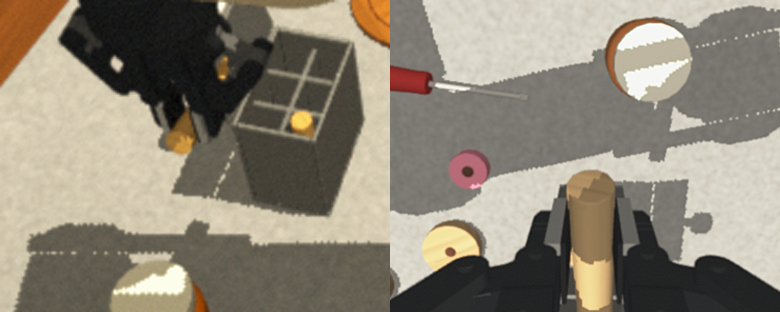

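The views show the rod held tilted, with its foot at about (0.624, 0.281, 0.242), roughly 20° from horizontal. I'll swing it upright by sliding its foot up the box's outer side wall with a light grip.

move_arm --series "0 0 4 0 -1;0 0 8 0 -1;0 0 12 0 -1;0 0 16 0 -1;0 0 18.2 0 -1;-0.8 0 18.2 0 -1;-1.6 0 18.2 0 -1;-1.6 0 18.2 0 -1" --force 20

```text
time_s: 25.1
position: [0.6147, 0.3404, 0.0523]
tool_rot: [[-0.146, 0.989, 0.002], [0.989, 0.146, 0.001], [0.0, 0.002, -1.0]]
ft_force: [-1.0, 0.4, -0.9]
grip_width: 0.0162
gripper_force: 39.7
```

move_arm --series "-0.7 0 -0.6 0 -1;-1.2 0 -1.3 0 -1;-1.7 0 -2 0 -1;-2.2 0 -2.8 0 -1;-2.7 0 -3.5 0 -1;-3.2 0 -4.2 0 -1;-3.2 0 -4.2 0 -1"

```text
time_s: 25.98
position: [0.6195, 0.3118, 0.0959]
tool_rot: [[-0.148, 0.989, 0.006], [0.989, 0.148, 0.006], [0.005, 0.006, -1.0]]
ft_force: [0.8, 9.2, 4.8]
grip_width: 0.0163
gripper_force: 30.3
```

```bash
cat > rod.py <<'E'
from h import *
np.set_printoptions(precision=4,suppress=True)
s=observe();print(s['position'],s['grip_width'],s['gripper_force'],s['ft_force'])
w=shot('wrist');a=shot('scene');b=shot('side')
for c in('wrist','scene','side'):
  print(c,[(np.round(d['point'],3),round(float(d['score']),2)) for d in spotter.mark_of('rod0',c) if d['point'][1]>-.1],[(np.round(d['point'],3)) for d in spotter.find_in('rod0',c) if d['point'][1]>-.1])
  for d in spotter.cut_out('rod0',c)[:6]:
    ys,xs=np.nonzero(d['pixels']); 
    if len(xs)>20:
      r=cv2.minAreaRect(np.float32(np.c_[xs,ys])); print('   ',round(float(d['score']),2),np.round(cv2.boxPoints(r)).tolist())
E
python3 rod.py
```

```text
[0.6195 0.3118 0.0959] 0.016305934954544368 30.329969823360443 [0.7844 9.2448 4.7842]
wrist [] [array([0.616, 0.236, 0.106]), array([0.615, 0.332, 0.148])]
    0.88 [[298.0, 253.0], [347.0, 253.0], [347.0, 356.0], [298.0, 356.0]]
    0.81 [[292.0, 403.0], [307.0, 403.0], [307.0, 422.0], [292.0, 422.0]]
    0.35 [[429.0, 444.0], [432.0, 442.0], [436.0, 450.0], [433.0, 451.0]]
scene [] [array([0.616, 0.309, 0.136])]
    0.88 [[218.0, 341.0], [230.0, 339.0], [236.0, 380.0], [224.0, 382.0]]
    0.67 [[238.0, 328.0], [249.0, 327.0], [253.0, 366.0], [242.0, 367.0]]
    0.6 [[411.0, 226.0], [418.0, 226.0], [418.0, 233.0], [411.0, 233.0]]
    0.46 [[286.0, 267.0], [303.0, 267.0], [303.0, 281.0], [286.0, 281.0]]
    0.35 [[410.0, 214.0], [453.0, 199.0], [465.0, 233.0], [421.0, 247.0]]
side [(array([0.626, 0.262, 0.079]), 0.49)] [array([0.615, 0.332, 0.152])]
    0.7 [[249.0, 401.0], [254.0, 387.0], [357.0, 425.0], [352.0, 439.0]]
    0.46 [[323.0, 141.0], [329.0, 141.0], [329.0, 158.0], [323.0, 158.0]]
    0.46 [[199.0, 333.0], [211.0, 325.0], [217.0, 333.0], [205.0, 341.0]]
```

move_arm --series "-0.6 0 -0.6 0 -1;-1.2 0 -1.2 0 -1;-1.7 0 -1.8 0 -1;-2.2 0 -2.3 0 -1;-2.6 0 -2.7 0 -1;-3 0 -3 0 -1;-3 0 -3 0 -1"

```text
time_s: 27.45
position: [0.6232, 0.2795, 0.123]
tool_rot: [[-0.146, 0.989, 0.001], [0.989, 0.146, 0.0], [0.0, 0.001, -1.0]]
ft_force: [0.6, 1.6, -1.2]
grip_width: 0.0147
gripper_force: 19.1
```

```bash
python3 rod.py
```

```text
[0.6232 0.2795 0.123 ] 0.01468132719115409 19.088979363441467 [ 0.5617  1.5724 -1.1571]
wrist [(array([0.622, 0.27 , 0.091]), 0.68)] [array([0.616, 0.235, 0.102])]
    0.39 [[305.0, 344.0], [306.0, 316.0], [311.0, 316.0], [309.0, 344.0]]
scene [] [array([0.614, 0.231, 0.108]), array([0.623, 0.277, 0.146])]
    0.97 [[238.0, 327.0], [249.0, 326.0], [253.0, 366.0], [242.0, 367.0]]
    0.65 [[219.0, 342.0], [230.0, 340.0], [235.0, 379.0], [224.0, 381.0]]
    0.62 [[411.0, 226.0], [418.0, 226.0], [418.0, 232.0], [411.0, 232.0]]
    0.5 [[428.0, 217.0], [436.0, 185.0], [443.0, 186.0], [434.0, 219.0]]
side [(array([0.625, 0.264, 0.09 ]), 0.73)] [array([0.616, 0.293, 0.164])]
    0.75 [[205.0, 306.0], [211.0, 300.0], [230.0, 319.0], [224.0, 325.0]]
    0.54 [[234.0, 298.0], [242.0, 298.0], [242.0, 307.0], [234.0, 307.0]]
```

move_arm --series "0 0 0 0 -1;0 0 0 0 -1;0.3 0 -1 0 -1;0.3 0 -4 0 -1;0.3 0 -8 0 -1;0.3 0 -12 0 -1;0.3 0 -12 0 -1;0.3 0 -12 0 -1" --force 40

```text
time_s: 29.05
position: [0.6222, 0.2824, 0.2422]
tool_rot: [[-0.146, 0.989, -0.001], [0.989, 0.146, -0.001], [-0.001, -0.001, -1.0]]
ft_force: [-0.3, 0.4, -0.9]
grip_width: 0.0126
gripper_force: 46.7
```

```bash
python3 rod.py; python3 - <<'E'
from h import *
b=shot('side');w=shot('wrist');a=shot('scene');s=observe()
q=proj(b,s['position'])[0].astype(int);p=proj(a,s['position'])[0].astype(int);print(q,p)
f=lambda i:cv2.resize(i,(260,312),interpolation=2)
cv2.imwrite('pics/p.png',np.hstack([f(b['pixels'][max(0,q[1]-70):q[1]+50,q[0]-50:q[0]+50]),f(a['pixels'][max(0,p[1]-60):p[1]+60,p[0]-50:p[0]+50]),f(w['pixels'][160:460,195:445])]))
E
```

```text
[0.6222 0.2824 0.2422] 0.01258521913191194 46.69694423675537 [-0.3496  0.4321 -0.9084]
wrist [(array([0.625, 0.259, 0.213]), 0.76)] [array([0.615, 0.309, 0.301]), array([0.607, 0.238, 0.094])]
    0.85 [[283.0, 296.0], [311.0, 240.0], [359.0, 264.0], [331.0, 320.0]]
    0.45 [[290.0, 261.0], [304.0, 245.0], [311.0, 251.0], [297.0, 267.0]]
    0.24 [[291.0, 420.0], [307.0, 364.0], [346.0, 375.0], [330.0, 431.0]]
scene [(array([0.623, 0.256, 0.214]), 0.55)] [array([0.624, 0.271, 0.25 ]), array([0.663, 0.174, 0.099]), array([0.614, 0.231, 0.106])]
    0.97 [[238.0, 328.0], [249.0, 327.0], [252.0, 365.0], [242.0, 366.0]]
    0.94 [[218.0, 342.0], [229.0, 340.0], [235.0, 379.0], [224.0, 381.0]]
    0.55 [[429.0, 180.0], [441.0, 144.0], [449.0, 146.0], [437.0, 182.0]]
    0.54 [[411.0, 226.0], [418.0, 226.0], [418.0, 233.0], [411.0, 233.0]]
side [(array([0.625, 0.258, 0.216]), 0.63), (array([ 0.386, -0.075, -0.   ]), 0.59)] [array([0.471, 0.162, 0.015]), array([0.616, 0.294, 0.287])]
    0.81 [[189.0, 268.0], [195.0, 258.0], [223.0, 271.0], [218.0, 282.0]]
    0.49 [[235.0, 299.0], [243.0, 299.0], [243.0, 308.0], [235.0, 308.0]]
    0.3 [[181.0, 257.0], [225.0, 253.0], [230.0, 299.0], [186.0, 304.0]]
[209 275] [439 165]
```

View pics/p.png

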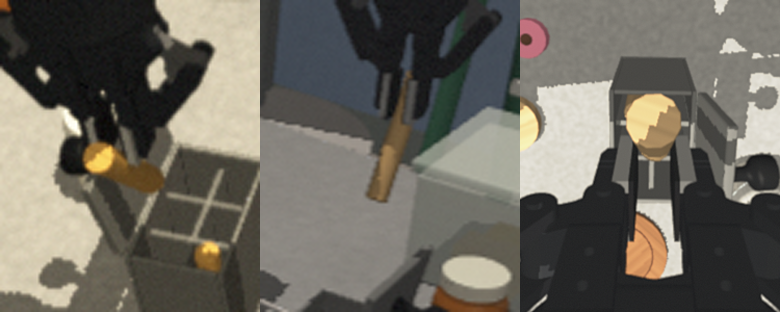

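The side and scene crops show the rod tilted about 29° and held by the pad edges, with its foot at (0.624, 0.258, 0.214). I'll put the foot into the front near compartment, whose tall outer wall backs it up. There the rod can be pushed upright before release.

move_arm --series "-2 -0.3 0 0 -1;-4 -0.6 0 0 -1;-6 -0.9 0 0 -1;-8 -1.2 0 0 -1;-9.2 -1.4 0 0 -1;-9.2 -1.4 3 0 -1;-9.2 -1.4 6 0 -1;-9.2 -1.4 7 0 -1" --force 30

```text
time_s: 30.8
position: [0.6214, 0.1893, 0.1711]
tool_rot: [[-0.147, 0.989, -0.003], [0.989, 0.147, -0.0], [0.0, -0.003, -1.0]]
ft_force: [0.9, 0.5, -0.4]
grip_width: 0.0127
gripper_force: 46.7
```

```bash
python3 rod.py
```

```text
[0.6214 0.1893 0.1711] 0.012681968136013435 46.6817432641983 [ 0.8852  0.4833 -0.447 ]
wrist [(array([0.613, 0.232, 0.   ]), 0.81), (array([0.626, 0.164, 0.146]), 0.68)] [array([0.613, 0.234, 0.107]), array([0.616, 0.221, 0.233])]
    0.65 [[302.0, 180.0], [317.0, 147.0], [342.0, 157.0], [328.0, 191.0]]
scene [(array([0.624, 0.164, 0.145]), 0.83)] [array([0.625, 0.18 , 0.179]), array([0.614, 0.231, 0.105])]
    0.92 [[217.0, 341.0], [229.0, 339.0], [235.0, 380.0], [224.0, 382.0]]
    0.83 [[398.0, 226.0], [412.0, 184.0], [421.0, 187.0], [407.0, 229.0]]
    0.61 [[238.0, 327.0], [249.0, 326.0], [253.0, 367.0], [241.0, 368.0]]
side [(array([0.625, 0.162, 0.148]), 0.77), (array([0.452, 0.025, 0.009]), 0.24)] [array([0.617, 0.203, 0.22 ]), array([0.61 , 0.237, 0.109])]
    0.53 [[224.0, 253.0], [230.0, 243.0], [253.0, 255.0], [247.0, 265.0]]
```

move_arm --series "0.1 0 1 0 -1;0.1 0 2 0 -1;0.1 0 3 0 -1;0.1 0 4 0 -1;0.1 0 4.7 0 -1;0.1 0 5.2 0 -1;0.1 0 5.2 0 -1"

```text
time_s: 32.28
position: [0.6219, 0.1906, 0.1205]
tool_rot: [[-0.147, 0.989, -0.0], [0.989, 0.147, -0.0], [0.0, -0.0, -1.0]]
ft_force: [-0.3, 0.3, 0.4]
grip_width: 0.0132
gripper_force: 46.8
```

```bash
python3 rod.py | grep -v '    '
```

```text
[0.6219 0.1906 0.1205] 0.013236961831757856 46.82178497314453 [-0.2784  0.2535  0.39  ]
wrist [(array([0.614, 0.23 , 0.002]), 0.71), (array([0.626, 0.169, 0.092]), 0.62)] [array([0.62 , 0.218, 0.18 ]), array([0.61 , 0.232, 0.105]), array([0.676, 0.228, 0.173])]
scene [(array([0.622, 0.167, 0.096]), 0.51)] [array([0.623, 0.182, 0.136])]
side [(array([0.624, 0.165, 0.095]), 0.68), (array([0.709, 0.22 , 0.157]), 0.17)] [array([0.614, 0.21 , 0.164]), array([0.609, 0.237, 0.109])]
```

move_arm --series "0 0 0 0 -1;-0.4 0 0 0 -1;-0.8 0 0 0 -1;-1.2 0 0 0 -1;-1.6 0 0 0 -1;-2 0 0 0 -1;-2.3 0 0 0 -1;-2.3 0 0 0 -1" --force 20

```text
time_s: 33.88
position: [0.6254, 0.1671, 0.1205]
tool_rot: [[-0.146, 0.989, -0.0], [0.989, 0.146, -0.001], [-0.001, -0.001, -1.0]]
ft_force: [-0.4, 0.0, -0.8]
grip_width: -0.0001
gripper_force: 0.0
```

```bash
python3 rod.py
```

```text
[0.6254 0.1671 0.1205] -5.8054003506353096e-05 0.0 [-0.3524  0.0369 -0.8353]
wrist [(array([0.623, 0.168, 0.073]), 0.93), (array([ 0.612,  0.231, -0.   ]), 0.82)] [array([0.619, 0.21 , 0.169])]
    0.78 [[305.0, 268.0], [305.0, 193.0], [355.0, 193.0], [355.0, 268.0]]
    0.7 [[301.0, 121.0], [335.0, 121.0], [335.0, 157.0], [301.0, 157.0]]
scene [] [array([0.628, 0.184, 0.133]), array([0.614, 0.228, 0.106])]
    0.88 [[238.0, 327.0], [249.0, 326.0], [252.0, 366.0], [241.0, 366.0]]
    0.75 [[218.0, 341.0], [229.0, 339.0], [235.0, 379.0], [224.0, 381.0]]
    0.67 [[399.0, 239.0], [412.0, 207.0], [420.0, 210.0], [407.0, 242.0]]
    0.28 [[307.0, 292.0], [373.0, 292.0], [373.0, 338.0], [307.0, 338.0]]
side [(array([0.623, 0.164, 0.078]), 0.77)] [array([0.67 , 0.223, 0.165]), array([0.614, 0.201, 0.152]), array([ 0.388, -0.066,  0.058])]
    0.56 [[229.0, 273.0], [235.0, 264.0], [256.0, 278.0], [250.0, 287.0]]
    0.55 [[234.0, 299.0], [243.0, 299.0], [243.0, 308.0], [234.0, 308.0]]
```

The grip slipped off, but the rod's foot is well inside the compartment and the rod leans toward +y. I'll go around and nudge its top from the +y side with shut fingers.

move_arm --series "-0.3 0 -3 0 -1;0 0 -7 0 -1;4 0 -7 0 -1;8 0 -7 0 -1;8 0 -3 0 -1;8 0 0.7 0 -1;8 0 0.7 0 -1"

```text
time_s: 35.35
position: [0.6122, 0.2468, 0.1112]
tool_rot: [[-0.147, 0.989, -0.006], [0.989, 0.147, -0.001], [-0.0, -0.006, -1.0]]
ft_force: [0.0, 0.0, 0.6]
grip_width: 0.0002
gripper_force: 0.0
```

move_arm --series "-1 0 0 0 -1;-2 0 0 0 -1;-3 0 0 0 -1;-3.5 0 0 0 -1;-4 0 0 0 -1;-4.5 0 0 0 -1;-5 0 0 0 -1;-5 0 0 0 -1"

```text
time_s: 36.35
position: [0.621, 0.1973, 0.1137]
tool_rot: [[-0.146, 0.989, -0.0], [0.989, 0.146, -0.0], [-0.0, -0.0, -1.0]]
ft_force: [-0.3, 0.3, 0.5]
grip_width: 0.0001
gripper_force: 0.0
```

```bash
python3 rod.py
```

```text
[0.621  0.1973 0.1137] 0.00011671330714011884 0.0 [-0.2903  0.2681  0.4595]
wrist [(array([0.612, 0.231, 0.003]), 0.78)] [array([0.611, 0.237, 0.108])]
    0.97 [[300.0, 166.0], [334.0, 166.0], [334.0, 220.0], [300.0, 220.0]]
scene [] [array([0.614, 0.232, 0.107])]
    0.62 [[238.0, 328.0], [249.0, 326.0], [253.0, 365.0], [243.0, 366.0]]
side [] [array([0.612, 0.238, 0.112])]
    0.39 [[247.0, 270.0], [255.0, 270.0], [255.0, 282.0], [247.0, 282.0]]
```

move_arm --series "0.5 0 -3 0 -1;0.5 0 -8 0 -1;0 0 -14 0 0;-6 -0.9 -15 2 0;-12 -1.8 -15 4 0;-18 -2.7 -15 6 0;-24 -3.6 -15 6 0;-30 -4.5 -15 6 0"

```text
time_s: 37.95
position: [0.6202, -0.1077, 0.2639]
tool_rot: [[-0.043, 0.999, 0.0], [0.999, 0.043, -0.0], [-0.0, 0.0, -1.0]]
ft_force: [0.3, 0.2, -0.3]
grip_width: 0.0429
gripper_force: 0.0
```

```bash
python3 rod.py; python3 - <<'E'
from h import *
s=observe();print(s['tool_rot'],rel((.6115,-.247,.058),s),rel((.6125,-.289,.058),s))
E
```

```text
[ 0.6202 -0.1077  0.2639] 0.042858218774465814 0.0 [ 0.2771  0.2388 -0.3421]
wrist [] []
    0.98 [[301.0, 356.0], [319.0, 356.0], [319.0, 395.0], [301.0, 395.0]]
    0.72 [[302.0, 359.0], [303.0, 308.0], [320.0, 308.0], [319.0, 359.0]]
    0.34 [[462.0, 0.0], [484.0, 0.0], [484.0, 2.0], [462.0, 2.0]]
scene [(array([0.45 , 0.024, 0.009]), 0.57)] [array([0.681, 0.205, 0.162]), array([0.615, 0.232, 0.108])]
    0.73 [[200.0, 303.0], [226.0, 303.0], [226.0, 325.0], [200.0, 325.0]]
    0.63 [[238.0, 327.0], [250.0, 325.0], [254.0, 366.0], [242.0, 368.0]]
    0.51 [[411.0, 226.0], [418.0, 226.0], [418.0, 233.0], [411.0, 233.0]]
side [(array([0.472, 0.159, 0.007]), 0.72)] [array([0.616, 0.169, 0.11 ]), array([0.608, 0.236, 0.111])]
    0.7 [[323.0, 141.0], [330.0, 141.0], [330.0, 166.0], [323.0, 166.0]]
    0.65 [[329.0, 130.0], [335.0, 130.0], [335.0, 157.0], [329.0, 157.0]]
[[-4.36775788e-02  9.99045676e-01  8.27651545e-05]
 [ 9.99045677e-01  4.36775839e-02 -6.11022975e-05]
 [-6.46589681e-05  8.00173694e-05 -9.99999995e-01]] [-14.15  -1.52  20.58] [-18.35  -1.61  20.58]
```

Rod 2 now reads (0.616, 0.169, 0.110), upright in the front near compartment. Next is rod 3, and I'll measure its foot before insertion.

move_arm --series "-5 -0.5 0 0 0.1;-10 -1 0 0 0.1;-14.1 -1.5 0 0 0.1;-14.1 -1.5 4 0 0.1;-14.1 -1.5 10 0 0.1;-14.1 -1.5 15 0 0.1;-14.1 -1.5 19 0 0.1;-14.1 -1.5 20.6 0 0.1" --force 50

```text
time_s: 39.55
position: [0.6108, -0.2465, 0.0556]
tool_rot: [[-0.043, 0.999, -0.003], [0.999, 0.043, 0.002], [0.002, -0.003, -1.0]]
ft_force: [-0.1, 0.2, 0.2]
grip_width: 0.0471
gripper_force: 0.0
```

move_arm --series "0 0 0 0 0.1;0 0 0 0 -1;0 0 0 0 -1;0 0 0 0 -1;0 0 0 0 -1;0 0 0 0 -1;0 0 0 0 -1"

```text
time_s: 40.42
position: [0.6124, -0.2478, 0.0597]
tool_rot: [[-0.043, 0.999, 0.003], [0.999, 0.043, -0.002], [-0.002, 0.003, -1.0]]
ft_force: [-0.0, 0.7, 6.6]
grip_width: 0.0163
gripper_force: 48.9
```

move_arm --series "0 0 -2 0 -1;0 0 -6 0 -1;0 0 -12 0 -1;0 0 -18 0 -1;6 0.4 -20 0 -1;12 0.8 -20 0 -1;18 1.2 -20 0 -1;24 1.6 -20 0 -1"

```text
time_s: 41.42
position: [0.6169, -0.0049, 0.2583]
tool_rot: [[-0.042, 0.999, 0.001], [0.999, 0.042, -0.0], [-0.0, 0.001, -1.0]]
ft_force: [0.8, -0.5, -0.5]
grip_width: 0.0165
gripper_force: 49.0
```

move_arm --series "6 0.5 0 0 -1;12 0.8 0 0 -1;18 1 0 0 -1;20.4 1 0 0 -1;20.4 1 4 0 -1;20.4 1 8 0 -1;20.4 1 8 0 -1;20.4 1 8 0 -1"

```text
time_s: 42.42
position: [0.6194, 0.1974, 0.1799]
tool_rot: [[-0.042, 0.999, 0.003], [0.999, 0.042, 0.0], [0.0, 0.003, -1.0]]
ft_force: [-0.4, -1.2, -0.1]
grip_width: 0.0162
gripper_force: 49.0
```

```bash
python3 rod.py
```

```text
[0.6194 0.1974 0.1799] 0.016241903379135378 48.99222493171692 [-0.4318 -1.2113 -0.1457]
wrist [(array([0.616, 0.2  , 0.136]), 0.71), (array([0.615, 0.233, 0.002]), 0.65)] [array([0.616, 0.206, 0.227]), array([0.61 , 0.236, 0.104])]
    0.91 [[301.0, 237.0], [346.0, 237.0], [346.0, 365.0], [301.0, 365.0]]
    0.64 [[303.0, 159.0], [328.0, 159.0], [328.0, 197.0], [303.0, 197.0]]
scene [(array([0.624, 0.198, 0.133]), 0.8), (array([0.666, 0.21 , 0.118]), 0.63)] [array([0.626, 0.192, 0.184]), array([0.612, 0.23 , 0.11 ])]
    0.72 [[405.0, 225.0], [410.0, 178.0], [418.0, 178.0], [414.0, 226.0]]
    0.69 [[217.0, 341.0], [229.0, 339.0], [236.0, 380.0], [224.0, 382.0]]
    0.67 [[282.0, 237.0], [307.0, 237.0], [307.0, 258.0], [282.0, 258.0]]
    0.39 [[412.0, 227.0], [417.0, 227.0], [417.0, 230.0], [412.0, 230.0]]
side [(array([0.619, 0.199, 0.138]), 0.84)] [array([0.616, 0.206, 0.191]), array([0.766, 0.132, 0.086]), array([0.638, 0.423, 0.092]), array([0.609, 0.237, 0.11 ]), array([0.676, 0.218, 0.16 ])]
    0.76 [[230.0, 238.0], [240.0, 236.0], [247.0, 279.0], [237.0, 281.0]]
    0.64 [[247.0, 270.0], [255.0, 270.0], [255.0, 283.0], [247.0, 283.0]]
    0.55 [[234.0, 298.0], [244.0, 298.0], [244.0, 309.0], [234.0, 309.0]]
```

move_arm --series "0.4 -0.3 0 0 -1;0.4 -0.3 1 0 -1;0.4 -0.3 2.5 0 -1;0.4 -0.3 4 0 -1;0.4 -0.3 4.5 0 -1;0.4 -0.3 4.5 0 -1"

```text
time_s: 43.78
position: [0.6153, 0.2012, 0.1323]
tool_rot: [[-0.042, 0.999, -0.001], [0.999, 0.042, -0.0], [-0.0, -0.001, -1.0]]
ft_force: [-0.6, 0.3, 0.1]
grip_width: 0.0163
gripper_force: 49.0
```

move_arm --series "0 0 1.5 0 -1;0 0 3 0 -1;0 0 3.6 0 -1;0 0 3.6 0 0;0 0 3.6 0 0;0 0 3.6 0 0;0 0 3.6 0 0"

```text
time_s: 44.65
position: [0.6155, 0.2013, 0.0971]
tool_rot: [[-0.043, 0.999, 0.001], [0.999, 0.043, 0.0], [0.0, 0.001, -1.0]]
ft_force: [0.3, -0.3, -0.9]
grip_width: 0.0426
gripper_force: 0.0
```

move_arm --series "0 0 -3 0 0;0 0 -8 0 0;0 0 -14 0 0;-6 -0.2 -16.5 0 0;-12 -0.4 -16.5 0 0;-18 -0.6 -16.5 0 0;-24 -0.8 -16.5 0 0;-30 -1 -16.5 0 0"

```text
time_s: 45.65
position: [0.6179, -0.1008, 0.262]
tool_rot: [[-0.043, 0.999, 0.0], [0.999, 0.043, -0.0], [-0.0, 0.0, -1.0]]
ft_force: [0.1, -0.4, -0.3]
grip_width: 0.0427
gripper_force: 0.0
```

```bash
python3 rod.py|grep -v '    '; python3 - <<'E'
from h import *
print(rel((.6125,-.289,.058)))
E
```

```text
[ 0.6179 -0.1008  0.262 ] 0.04274678970269008 0.0 [ 0.1341 -0.4288 -0.3122]
wrist [] []
scene [] [array([0.621, 0.199, 0.102])]
side [] [array([ 0.389, -0.064,  0.059]), array([0.402, 0.353, 0.021]), array([0.614, 0.208, 0.106])]
[-19.05  -1.41  20.38]
```

move_arm --series "-6 -0.5 0 0 0.1;-12 -1 0 0 0.1;-18 -1.4 0 0 0.1;-19 -1.4 4 0 0.1;-19 -1.4 10 0 0.1;-19 -1.4 15 0 0.1;-19 -1.4 19 0 0.1;-19 -1.4 20.4 0 0.1"

```text
time_s: 47.25
position: [0.6115, -0.2884, 0.0554]
tool_rot: [[-0.043, 0.999, -0.003], [0.999, 0.043, 0.002], [0.002, -0.003, -1.0]]
ft_force: [0.2, -1.1, 0.7]
grip_width: 0.0476
gripper_force: 0.0
```

move_arm --series "0 0 0 0 0.1;0 0 0 0 -1;0 0 0 0 -1;0 0 0 0 -1;0 0 0 0 -1;0 0 0 0 -1;0 0 0 0 -1"

```text
time_s: 48.12
position: [0.6132, -0.2898, 0.0597]
tool_rot: [[-0.043, 0.999, 0.003], [0.999, 0.043, -0.002], [-0.002, 0.003, -1.0]]
ft_force: [-0.2, 0.3, 7.7]
grip_width: 0.0163
gripper_force: 49.0
```

move_arm --series "0 0 -3 0 -1;0 0 -8 0 -1;0 0 -13 0 -1;0 0 -18 -9 -1;6 0.4 -20 -19 -1;12 0.8 -20 -29 -1;18 1.2 -20 -39 -1;24 1.6 -20 -49 -1"

```text
time_s: 49.12
position: [0.6176, -0.0469, 0.2582]
tool_rot: [[-0.785, 0.619, 0.0], [0.619, 0.785, -0.0], [-0.0, 0.0, -1.0]]
ft_force: [0.6, 0.0, -0.1]
grip_width: 0.0163
gripper_force: 49.1
```

```bash
python3 - <<'E'
from h import *
s=observe();print(s['position'],s['grip_width'],s['tool_rot'],rel((.6500,.2092,.258),s))
E
```

```text
[ 0.61762793 -0.04692223  0.25819273] 0.016347746034486826 [[-7.85376618e-01  6.19018089e-01  4.16427092e-04]
 [ 6.19018102e-01  7.85376710e-01 -1.11808582e-04]
 [-3.96263674e-04  1.69964062e-04 -9.99999907e-01]] [1.331e+01 2.212e+01 2.000e-02]
```

move_arm --series "3 5 0 -10 -1;6 10 0 -20 -1;9 15 0 -30 -1;12 20 0 -40 -1;13.3 22.1 0 -49 -1;13.3 22.1 4 -49 -1;13.3 22.1 8 -49 -1;13.3 22.1 8 -49 -1"

```text
time_s: 50.12
position: [0.6504, 0.2067, 0.1752]
tool_rot: [[-0.983, -0.181, -0.006], [-0.181, 0.983, -0.001], [0.006, 0.0, -1.0]]
ft_force: [-1.1, 0.0, -0.1]
grip_width: 0.0159
gripper_force: 49.1
```

```bash
python3 rod.py|grep -v '    '; python3 -c "
from h import *
s=observe();print(s['tool_rot'],s['q'])
for n in['partsbox','lid_hinge','lid_handle']:
  print(n,[(np.round(d['point'],3)) for c in('wrist','scene','side') for d in spotter.mark_of(n,c)[:1]])
"
```

```text
[0.6504 0.2067 0.1752] 0.015946657315292243 49.07491385936737 [-1.0871  0.016  -0.063 ]
wrist [(array([0.616, 0.164, 0.003]), 0.92), (array([0.649, 0.206, 0.129]), 0.68), (array([0.613, 0.235, 0.001]), 0.66), (array([0.616, 0.206, 0.005]), 0.56)] [array([0.609, 0.229, 0.106]), array([0.642, 0.204, 0.222]), array([0.614, 0.17 , 0.106]), array([0.612, 0.204, 0.108])]
scene [(array([0.654, 0.209, 0.134]), 0.74)] [array([0.657, 0.203, 0.181]), array([0.615, 0.23 , 0.108])]
side [(array([0.652, 0.21 , 0.13 ]), 0.71), (array([0.375, 0.089, 0.   ]), 0.68)] [array([0.644, 0.214, 0.171]), array([0.62 , 0.168, 0.109])]
[[-9.83457085e-01 -1.81141167e-01  1.97479661e-04]
 [-1.81141165e-01  9.83457105e-01  3.15136142e-05]
 [-1.99921189e-04 -4.77940867e-06 -9.99999980e-01]] [ 7.71391498e+00  3.65303330e+01  5.16277895e+01  2.70652232e-04
  9.18304227e+01 -9.27223130e+01]
partsbox [array([0.634, 0.205, 0.006]), array([0.634, 0.207, 0.005]), array([0.634, 0.206, 0.002])]
lid_hinge [array([0.764, 0.125, 0.002]), array([0.665, 0.209, 0.119]), array([0.667, 0.212, 0.12 ])]
lid_handle [array([0.717, 0.222, 0.16 ]), array([0.717, 0.218, 0.155]), array([0.714, 0.224, 0.153])]
```

move_arm --series "0.1 0.1 0 0 -1;0.1 0.1 1 0 -1;0.1 0.1 2 0 -1;0.1 0.1 3.5 0 -1;0.1 0.1 4 0 -1;0.1 0.1 4 0 -1"

```text
time_s: 51.92
position: [0.6505, 0.2077, 0.1372]
tool_rot: [[-0.983, -0.181, -0.001], [-0.181, 0.983, -0.0], [0.001, 0.0, -1.0]]
ft_force: [0.1, 0.1, -0.6]
grip_width: 0.0162
gripper_force: 49.0
```

move_arm --series "0 0 1.5 0 -1;0 0 3 0 -1;0 0 3.5 0 -1;0 0 3.5 0 0;0 0 3.5 0 0;0 0 3.5 0 0;0 0 3.5 0 0"

```text
time_s: 52.8
position: [0.6508, 0.2077, 0.103]
tool_rot: [[-0.983, -0.181, 0.001], [-0.181, 0.983, 0.0], [-0.001, -0.0, -1.0]]
ft_force: [-0.0, -0.9, 0.7]
grip_width: 0.0425
gripper_force: 0.0
```

move_arm --series "0 0 -3 0 0;0 0 -7 0 0;0 0 -12 0 0;0 0 -15 0 0"

```text
time_s: 53.3
position: [0.6509, 0.2078, 0.2559]
tool_rot: [[-0.983, -0.181, 0.004], [-0.181, 0.983, 0.001], [-0.004, -0.0, -1.0]]
ft_force: [-0.0, -0.5, 0.2]
grip_width: 0.0427
gripper_force: 0.0
```

```bash
python3 rod.py|grep -v '    '; python3 -c "
from h import *
for t in['lid_hinge','lid_handle']:
  print(t,[(np.round(d['point'],3),round(float(d['score']),2)) for c in('wrist','scene','side') for d in spotter.mark_of(t,c)[:1]])
print(rel((.716,.2215,.145)))
"
```

```text
[0.6509 0.2078 0.2559] 0.042732236198693214 0.0 [-0.0172 -0.5399  0.2227]
wrist [(array([0.646, 0.211, 0.002]), 0.8), (array([0.614, 0.205, 0.004]), 0.78), (array([0.611, 0.233, 0.002]), 0.72), (array([0.477, 0.154, 0.009]), 0.71), (array([0.616, 0.166, 0.   ]), 0.6)] [array([0.611, 0.206, 0.109]), array([0.61 , 0.232, 0.107]), array([0.613, 0.168, 0.106]), array([0.641, 0.209, 0.112])]
scene [] [array([0.618, 0.231, 0.108]), array([0.383, 0.087, 0.016])]
side [] [array([0.648, 0.213, 0.104]), array([0.614, 0.206, 0.11 ]), array([0.609, 0.237, 0.109])]
lid_hinge [(array([0.663, 0.209, 0.124]), 0.63), (array([0.667, 0.208, 0.117]), 0.65), (array([0.669, 0.215, 0.12 ]), 0.56)]
lid_handle [(array([0.719, 0.218, 0.159]), 0.84), (array([0.72 , 0.219, 0.154]), 0.96), (array([0.714, 0.225, 0.155]), 0.78)]
[-6.68  0.17 10.77]
```

All four rods are confirmed in separate compartments. The lid comes next. The knob's grip point is about (0.7155, 0.2205, 0.1565), which puts the lid at about 98.5°.

move_arm --series "-3 0.1 0 0 0.2;-6.5 0.1 0 0 0.2;-6.5 0.1 4 0 0.2;-6.5 0.1 8 0 0.2;-6.5 0.1 12 0 0.2;-6.5 0.1 14 0 0.2;-6.5 0.1 14.8 0 0.2;-6.5 0.1 14.8 0 0.2" --force 20

```text
time_s: 55.2
position: [0.7145, 0.2205, 0.105]
tool_rot: [[-0.983, -0.181, 0.0], [-0.181, 0.983, 0.0], [-0.0, 0.0, -1.0]]
ft_force: [0.4, -0.4, 0.3]
grip_width: 0.0512
gripper_force: 0.0
```

```bash
python3 -c "
from h import *
s=observe();print(s['position'],s['ft_force'],s['q'],s['tool_rot'])
a=shot('scene');b=shot('side')
for t in['lid_hinge','lid_handle']:
  print(t,[(np.round(d['point'],3),round(float(d['score']),2)) for c in('scene','side') for d in spotter.mark_of(t,c)[:1]])
"
```

```text
[0.71450883 0.22049406 0.10499277] [ 0.43817539 -0.39243174  0.32211022] [ 8.10883261e+00  4.62535332e+01  4.39744403e+01  1.04309731e-03
  8.97573802e+01 -9.23294683e+01] [[-9.83450560e-01 -1.81176526e-01  2.50503099e-04]
 [-1.81176519e-01  9.83450592e-01  5.40804463e-05]
 [-2.56155528e-04  7.80016584e-06 -9.99999967e-01]]
lid_hinge [(array([0.664, 0.209, 0.117]), 0.69)]
lid_handle [(array([0.636, 0.209, 0.005]), 0.58), (array([0.713, 0.221, 0.154]), 0.58)]
```

move_arm --series "0 0 0 0 -1;0 0 0 0 -1;0 0 0 0 -1;0 0 0 0 -1;0 0 0 0 -1;0 0 0 0 -1"

```text
time_s: 56.25
position: [0.7154, 0.2177, 0.1053]
tool_rot: [[-0.984, -0.179, 0.002], [-0.179, 0.984, -0.004], [-0.001, -0.004, -1.0]]
ft_force: [2.3, -9.1, 1.5]
grip_width: 0.0268
gripper_force: 20.5
```

move_arm --series "0.32 0 -0.41 0 -1;0.62 0 -0.73 0 -1;1.01 0 -1.08 0 -1;1.42 0 -1.4 0 -1;1.87 0 -1.68 0 -1;2.33 0 -1.93 0 -1;2.81 0 -2.13 0 -1;3.31 0 -2.29 0 -1"

```text
time_s: 57.25
position: [0.6832, 0.2134, 0.1287]
tool_rot: [[-0.984, -0.18, 0.004], [-0.18, 0.984, -0.001], [-0.004, -0.002, -1.0]]
ft_force: [3.9, -3.1, 1.4]
grip_width: 0.0269
gripper_force: 20.2
```

```bash
python3 -c "
from h import *
s=observe();print(s['position'],s['ft_force'],s['grip_width'],s['gripper_force'])
a=shot('scene');b=shot('side');w=shot('wrist')
for t in['lid_hinge','lid_handle']:
  print(t,[(np.round(d['point'],3),round(float(d['score']),2)) for c in('scene','side','wrist') for d in spotter.mark_of(t,c)[:1]])
"
```

```text
[0.68320205 0.21340526 0.1286754 ] [ 3.87713593 -3.14507402  1.41049537] 0.026944932604436683 20.247563478296797
lid_hinge [(array([0.665, 0.21 , 0.119]), 0.78), (array([0.669, 0.214, 0.12 ]), 0.9), (array([0.62 , 0.165, 0.003]), 0.55)]
lid_handle [(array([0.685, 0.216, 0.178]), 0.92), (array([0.678, 0.219, 0.179]), 0.75)]
```

move_arm --series "0.52 0 -0.11 0 -1;1.04 -0.1 -0.18 0 -1;1.56 -0.1 -0.2 0 -1;2.08 -0.2 -0.18 0 -1;2.6 -0.2 -0.11 0 -1;3.12 -0.2 0 0 -1;3.62 -0.2 0.16 0 -1;4.1 -0.2 0.36 0 -1"

```text
time_s: 58.7
position: [0.6415, 0.2079, 0.1255]
tool_rot: [[-0.983, -0.183, 0.002], [-0.183, 0.983, 0.005], [-0.003, 0.004, -1.0]]
ft_force: [-1.7, 10.1, 7.4]
grip_width: 0.0267
gripper_force: 20.3
```

move_arm --series "0.23 0 0.12 0 -1;0.46 0 0.25 0 -1;0.69 0 0.38 0 -1;0.91 0 0.53 0 -1;1.12 0 0.68 0 -1;1.32 0 0.85 0 -1;1.5 0 1 0 -1;1.6 0 1.1 0 -1"

```text
time_s: 59.7
position: [0.6247, 0.2058, 0.1139]
tool_rot: [[-0.983, -0.184, -0.001], [-0.184, 0.983, 0.005], [0.0, 0.006, -1.0]]
ft_force: [-6.1, 11.8, 7.3]
grip_width: 0.0269
gripper_force: 20.6
```

```bash
cat > lid.py <<'E'
from h import *
s=observe();print(s['position'],s['ft_force'],s['grip_width'],s['gripper_force'])
a=shot('scene');b=shot('side');w=shot('wrist')
for t in['lid_hinge','lid_handle']:
  print(t,[(np.round(d['point'],4),round(float(d['score']),2)) for c in('scene','side','wrist') for d in spotter.mark_of(t,c)[:1]])
E
python3 lid.py
```

```text
[0.62465431 0.20575378 0.11392917] [-6.1235274  11.83115797  7.31989117] 0.02686381863401941 20.576713015325367
lid_hinge [(array([0.6657, 0.2107, 0.1208]), 0.88), (array([0.6662, 0.2117, 0.1213]), 0.73)]
lid_handle [(array([0.6271, 0.2083, 0.1653]), 0.72), (array([0.6235, 0.2108, 0.1646]), 0.65), (array([0.6292, 0.2078, 0.1695]), 0.69)]
```

move_arm --series "0.05 0.2 0.1 0 -1;0.05 0.3 0.2 0 -1;0.05 0.3 0.3 0 -1;0.05 0.3 0.4 0 -1;0.05 0.3 0.4 0 -1"

```text
time_s: 60.78
position: [0.6231, 0.2056, 0.1115]
tool_rot: [[-0.983, -0.182, -0.003], [-0.182, 0.983, 0.0], [0.002, 0.001, -1.0]]
ft_force: [-13.6, -1.4, 19.0]
grip_width: 0.0268
gripper_force: 21.1
```

move_arm --series "0 0 -0.1 0 0.2;0 0 -0.1 0 0.2;0 0 -0.1 0 0.2;0 0 -0.1 0 0.2;0 0 -4 0 0.2;0 0 -7 0 -1;0 0 -7 0 -1;0 0 -7 0 -1"

```text
time_s: 61.78
position: [0.6246, 0.2049, 0.1778]
tool_rot: [[-0.983, -0.181, -0.002], [-0.181, 0.983, -0.0], [0.002, 0.0, -1.0]]
ft_force: [0.2, 0.8, -0.8]
grip_width: 0.0001
gripper_force: 0.0
```

move_arm --series "0 0 0 0 -1;0 0 0 0 -1;0 0 0 0 -1;0 0 2 0 -1;0 0 3.2 0 -1;0 0 3.8 0 -1;0 0 4.2 0 -1;0 0 4.2 0 -1"

```text
time_s: 62.78
position: [0.6253, 0.2051, 0.1374]
tool_rot: [[-0.983, -0.181, 0.001], [-0.181, 0.983, 0.0], [-0.001, -0.0, -1.0]]
ft_force: [0.7, -0.2, 0.3]
grip_width: -0.0003
gripper_force: 0.0
```

```bash
python3 lid.py
```

```text
[0.62531557 0.20505465 0.13741571] [ 0.65430627 -0.1567238   0.28169185] -0.00028703925940095536 0.0
lid_hinge [(array([0.6658, 0.2084, 0.1218]), 0.63), (array([0.6681, 0.2127, 0.1216]), 0.79)]
lid_handle [(array([0.6266, 0.208 , 0.1631]), 0.96), (array([0.6184, 0.2111, 0.1649]), 0.87), (array([0.6251, 0.2068, 0.1659]), 0.67)]
```

move_arm --series "0 0 0.1 0 -1;0 0 0.2 0 -1;0 0 0.3 0 -1;0 0 0.4 0 -1;0 0 0.4 0 -1"

```text
time_s: 63.85
position: [0.6253, 0.2051, 0.1368]
tool_rot: [[-0.983, -0.181, 0.004], [-0.181, 0.983, 0.0], [-0.004, -0.0, -1.0]]
ft_force: [-8.4, -1.4, 20.9]
grip_width: 0.0002
gripper_force: 10.2
```

move_arm --series "0 0 0.1 0 -1;0 0 0.2 0 -1;0 0 0.2 0 -1"

```text
time_s: 64.22
position: [0.6254, 0.2051, 0.1367]
tool_rot: [[-0.983, -0.181, 0.006], [-0.181, 0.983, 0.0], [-0.006, -0.001, -1.0]]
ft_force: [-12.0, -2.7, 30.7]
grip_width: -0.0001
gripper_force: 15.2
```

move_arm --series "0 0 -0.5 0 -1;0 0 -2 0 0;0 0 -7 0 1;0 0 -13 0 1;0 0 -15 0 1"

```text
time_s: 64.85
position: [0.6258, 0.2052, 0.2858]
tool_rot: [[-0.983, -0.181, 0.007], [-0.181, 0.983, 0.001], [-0.007, -0.0, -1.0]]
ft_force: [0.1, 0.3, -0.7]
grip_width: 0.0724
gripper_force: 0.0
```

```bash
python3 lid.py; cat > wh.py <<'E'
from h import *
np.set_printoptions(precision=4,suppress=True)
I={c:shot(c) for c in('scene','side','wrist')}
for t in['wheel_big','wheel_mid','wheel_small','plate_top']:
  for c in I: print(t,c,[(np.round(d['point'],4),round(float(d['score']),2)) for d in spotter.mark_of(t,c)[:(7 if t=='wheel_small' else 2)]])
E
python3 wh.py
```

```text
[0.6257992  0.20515742 0.28582133] [ 0.07777839  0.31747462 -0.71560731] 0.07235134999621304 0.0
lid_hinge [(array([0.6612, 0.2092, 0.1178]), 0.91), (array([0.6684, 0.2143, 0.121 ]), 0.83), (array([ 0.6112, -0.0026,  0.0087]), 0.65)]
lid_handle [(array([0.627 , 0.2076, 0.1632]), 0.63), (array([0.6211, 0.2114, 0.164 ]), 0.97), (array([0.6265, 0.2089, 0.1659]), 0.73)]
wheel_big scene []
wheel_big side [(array([0.4753, 0.1612, 0.0061]), 0.57)]
wheel_big wrist [(array([0.479 , 0.1551, 0.0097]), 0.85)]
wheel_mid scene [(array([ 0.4291, -0.1925,  0.0058]), 0.85)]
wheel_mid side [(array([ 0.4295, -0.1892,  0.0094]), 0.84)]
wheel_mid wrist []
wheel_small scene [(array([0.4525, 0.0242, 0.006 ]), 0.79), (array([0.4901, 0.2603, 0.007 ]), 0.76), (array([0.2891, 0.2278, 0.0064]), 0.62), (array([0.6346, 0.2062, 0.0022]), 0.62), (array([0.3494, 0.179 , 0.0061]), 0.6), (array([0.3719, 0.2623, 0.0062]), 0.6)]
wheel_small side [(array([0.4538, 0.0257, 0.0042]), 0.75), (array([0.3439, 0.1764, 0.0103]), 0.75), (array([0.3797, 0.2619, 0.0066]), 0.62), (array([0.4934, 0.2619, 0.0062]), 0.57)]
wheel_small wrist [(array([0.4936, 0.2659, 0.0121]), 0.91)]
plate_top scene [(array([ 0.6103, -0.002 ,  0.0105]), 0.68), (array([ 0.7738, -0.1251,  0.0048]), 0.56)]
plate_top side [(array([ 0.6116, -0.0052,  0.0101]), 0.97), (array([0.6341, 0.2049, 0.0022]), 0.69)]
plate_top wrist [(array([ 0.6101, -0.0044,  0.0116]), 0.74)]
```

The lid is shut: a 30 N push gave no further motion, and the knob height matches. The mid wheel has been knocked to about (0.429, −0.191). Now the big wheel, with the wrist camera above it.

move_arm --series "5 -0.6 0 0 1;10 -1.2 0 0 1;15.5 -1.9 0 0 1;15.5 -1.9 3 0 1;15.5 -1.9 6 0 1;15.5 -1.9 6 0 1" --force 40

```text
time_s: 66.8
position: [0.4752, 0.1581, 0.2199]
tool_rot: [[-0.983, -0.181, -0.004], [-0.181, 0.983, -0.0], [0.004, 0.0, -1.0]]
ft_force: [1.3, 1.0, 0.3]
grip_width: 0.0851
gripper_force: 0.0
```

```bash
cat >> h.py <<'E'
def dot(im,p,r=14):
    x,y=np.round(proj(im,p)[0]).astype(int)
    g=cv2.GaussianBlur(im['pixels'],(3,3),0)[y-r:y+r+1,x-r:x+r+1].max(2).astype(float)
    m=(g<np.median(g)*.62).astype(np.uint8)
    n,l,st,c=cv2.connectedComponentsWithStats(m)
    k=[(np.hypot(*(c[i]-r)),i) for i in range(1,n) if 6<=st[i,4]<180]
    if not k: return None
    i=min(k)[1]; return c[i]+[x-r,y-r],st[i,4]
E
cat > hov.py <<'E'
import sys
from h import *
np.set_printoptions(precision=4,suppress=True)
p=np.array([float(v) for v in sys.argv[1:4]])
s=observe();print(s['position'],s['ft_force'],s['grip_width'])
for c in('wrist','scene','side'):
    im=shot(c)
    try:
        q=dot(im,p); print(c,proj(im,p)[0],q, onz(im,[q[0]],p[2])[0] if q else None)
    except Exception as e: print(c,e)
E
python3 hov.py .477 .158 .016; python3 -c "
from h import *
for t in['wheel_big','wheel_small']: print([np.round(d['point'],4) for d in spotter.mark_of(t,'wrist')[:4]])"
```

```text
[0.4752 0.1581 0.2199] [1.3424 0.9554 0.3175] 0.08509056392862446
wrist [322.3267 203.671 ] (array([325.5, 202.5]), np.int32(88)) [0.4752 0.161  0.016 ]
scene [344.9659 251.6314] None None
side [321.2482 317.9074] (array([321.6818, 319.1364]), np.int32(22)) [0.4752 0.1604 0.016 ]
[array([0.4787, 0.1551, 0.0125])]
[array([0.4932, 0.2667, 0.0132]), array([0.4499, 0.0244, 0.0124]), array([0.3764, 0.2604, 0.0042]), array([0.4729, 0.1575, 0.0139])]
```

move_arm --series "0 0.25 5 0 1;0 0.25 10 0 1;0 0.25 15 0 1;0 0.25 20 0 1;0 0.25 23 0 1;0 0.25 24.5 0 1;0 0.25 25.3 0 1;0 0.25 25.3 0 1"

```text
time_s: 68.05
position: [0.476, 0.1608, -0.0318]
tool_rot: [[-0.983, -0.181, 0.0], [-0.181, 0.983, 0.0], [-0.0, -0.0, -1.0]]
ft_force: [0.0, -0.2, 0.6]
grip_width: 0.0853
gripper_force: 0.0
```

move_arm --series "0 0 0.3 0 1;0 0 0.5 0 1;0 0 0.5 0 1;0 0 0.5 0 -1;0 0 0.5 0 -1;0 0 0.5 0 -1;0 0 0.5 0 -1;0 0 0.5 0 -1"

```text
time_s: 69.05
position: [0.4758, 0.1607, -0.0364]
tool_rot: [[-0.983, -0.181, 0.001], [-0.181, 0.983, 0.0], [-0.001, 0.0, -1.0]]
ft_force: [-1.6, 0.3, 6.8]
grip_width: 0.0642
gripper_force: 42.8
```

```bash
python3 hov.py .4755 .1606 .016
```

```text
[ 0.4758  0.1607 -0.0364] [-1.5771  0.3249  6.8301] 0.06420748889232081
wrist [321.36   332.3923] None None
scene [345.2205 250.9455] None None
side [321.5043 319.1772] None None
```

move_arm --series "0 0 -2 0 -1;0 0 -6 0 -1;0 0 -11 0 -1;0 0 -15 0 -1;-2 -4 -17 0 -1;-4 -8 -17 0 -1;-6 -11 -17 0 -1;-6 -11 -17 0 -1"

```text
time_s: 70.2
position: [0.5556, 0.0617, 0.1326]
tool_rot: [[-0.984, -0.179, -0.0], [-0.179, 0.984, -0.0], [0.0, -0.0, -1.0]]
ft_force: [0.4, 0.6, -0.8]
grip_width: 0.0642
gripper_force: 44.7
```

```bash
python3 hov.py .6105 -.0035 .008; python3 wh.py | grep -E 'big|plate'
```

```text
[0.5556 0.0617 0.1326] [ 0.3521  0.6227 -0.7554] 0.06417774316583126
wrist [237.4203 267.3004] None None
scene [341.2979 312.1091] (array([340.45, 311.6 ]), np.int32(20)) [ 0.6082 -0.0035  0.008 ]
side [290.5429 245.0647] (array([290.8929, 244.9643]), np.int32(28)) [ 0.6099 -0.0041  0.008 ]
wheel_big scene [(array([0.5543, 0.0609, 0.1814]), 0.77)]
wheel_big side [(array([0.554 , 0.062 , 0.1762]), 0.82)]
wheel_big wrist [(array([0.5534, 0.0592, 0.1807]), 0.72)]
plate_top scene [(array([ 0.6122, -0.006 ,  0.0073]), 0.85)]
plate_top side [(array([0.6109, 0.0001, 0.0083]), 0.83)]
plate_top wrist [(array([ 0.6131, -0.0063,  0.0099]), 0.56)]
```

move_arm --series "-2 -3.7 0 0 -1;-4.25 -7.42 0 0 -1;-4.25 -7.42 5 0 -1;-4.25 -7.42 10 0 -1;-4.25 -7.42 13 0 -1;-4.25 -7.42 15 0 -1;-4.25 -7.42 15 0 -1;-4.25 -7.42 15 0 -1"

```text
time_s: 72.1
position: [0.6104, -0.002, -0.016]
tool_rot: [[-0.983, -0.181, 0.002], [-0.181, 0.983, -0.0], [-0.001, -0.001, -1.0]]
ft_force: [0.6, 0.0, -0.4]
grip_width: 0.0639
gripper_force: 44.7
```

```bash
python3 hov.py .6097 -.0037 .035; python3 wh.py | grep -E 'big'
```

```text
[ 0.6104 -0.002  -0.016 ] [ 0.6205  0.0141 -0.4497] 0.06394328959029137
wrist [317.5396 328.8292] None None
scene [341.3626 301.6726] (array([350.8261, 289.9348]), np.int32(46)) [0.5982 0.0384 0.035 ]
side [290.4175 237.2502] None None
wheel_big scene [(array([ 0.6122, -0.0037,  0.0315]), 0.62), (array([ 0.3867, -0.0762,  0.0004]), 0.36)]
wheel_big side [(array([ 0.6098, -0.0026,  0.0265]), 0.58)]
wheel_big wrist [(array([ 0.6087, -0.0067,  0.0299]), 0.68)]
```

move_arm --series "0 -0.15 0.5 0 -1;0 -0.15 0.9 0 -1;0 -0.15 1.2 0 -1;0 -0.15 1.3 0 -1;0 -0.15 1.3 0 -1"

```text
time_s: 73.62
position: [0.61, -0.0034, -0.0284]
tool_rot: [[-0.983, -0.181, 0.0], [-0.181, 0.983, -0.0], [-0.0, -0.0, -1.0]]
ft_force: [-6.2, 0.5, 15.4]
grip_width: 0.0645
gripper_force: 46.3
```

move_arm --series "0 0 -0.1 0 1;0 0 -0.1 0 1;0 0 -0.1 0 1;0 0 -0.1 0 1;0 0 -3 0 1;0 0 -9 0 1;0 0 -15 0 1;0 0 -21 0 1"

```text
time_s: 74.62
position: [0.6098, -0.0033, 0.182]
tool_rot: [[-0.983, -0.181, -0.0], [-0.181, 0.983, 0.0], [0.0, 0.0, -1.0]]
ft_force: [0.7, -0.7, -0.3]
grip_width: 0.0855
gripper_force: 0.0
```

```bash
python3 hov.py .6097 -.0037 .024; python3 - <<'E'
from h import *
# fit circle centre of plate & wheel in the wrist view via masks
im=shot('wrist')
for t,z in(('plate',.008),('wheel_big',.024)):
    for d in spotter.cut_out(t,'wrist')[:2]:
        c=max(cv2.findContours(d['pixels'].astype(np.uint8),0,1)[0],key=cv2.contourArea).reshape(-1,2)
        P=onz(im,c.astype(float),z)[:,:2].astype(np.float32)
        A=np.c_[2*P,np.ones(len(P))];x=np.linalg.lstsq(A,(P**2).sum(1),rcond=None)[0]
        print(t,round(float(d['score']),2),x[:2],np.sqrt(x[2]+x[0]**2+x[1]**2))
print(rel((.431,-.192,.22)))
E
python3 wh.py | grep -E 'mid|small scene'
```

```text
[ 0.6098 -0.0033  0.182 ] [ 0.6876 -0.6534 -0.3477] 0.08547819506660634
wrist [322.3151 210.9096] (array([325.2727, 211.5974]), np.int32(77)) [ 0.6098 -0.0009  0.024 ]
scene [341.1888 305.9051] (array([341.875, 305.125]), np.int32(8)) [ 0.6091 -0.0009  0.024 ]
side [290.6171 240.4784] (array([289.6154, 241.6154]), np.int32(13)) [0.6105 0.0002 0.024 ]
plate 0.64 [ 0.61057061 -0.00455277] 0.06903377663531644
wheel_big 0.69 [ 0.60816349 -0.00303476] 0.03261986710602853
wheel_big 0.4 [0.679221   0.27931914] 0.05990644068608935
[ 20.98 -15.33  -4.11]
wheel_mid scene [(array([ 0.4274, -0.193 ,  0.0077]), 0.81), (array([ 0.6112, -0.0033,  0.0161]), 0.65)]
wheel_mid side [(array([ 0.4289, -0.1895,  0.0099]), 0.64)]
wheel_mid wrist []
wheel_small scene [(array([0.4898, 0.2594, 0.0071]), 0.78), (array([0.4513, 0.0257, 0.0095]), 0.7), (array([0.2899, 0.2243, 0.0059]), 0.65), (array([0.3483, 0.1768, 0.0062]), 0.58), (array([0.3744, 0.2622, 0.0094]), 0.53)]
```

The big wheel's dot sits about 3 mm in +y from the plate centre. I'll regrasp it and correct.

move_arm --series "0 0 5 0 1;0 0 10 0 1;0 0 15 0 1;0 0 18 0 1;0 0 20 0 1;0 0 20.8 0 1;0 0 20.9 0 1;0 0 20.9 0 1"

```text
time_s: 76.68
position: [0.6106, -0.0035, -0.0281]
tool_rot: [[-0.983, -0.181, 0.002], [-0.181, 0.983, -0.0], [-0.001, -0.001, -1.0]]
ft_force: [-0.3, 0.2, 0.3]
grip_width: 0.0852
gripper_force: 0.0
```

move_arm --series "0 0 0 0 -1;0 0 0 0 -1;0 0 0 0 -1;0 0 0 0 -1;0 0 0 0 -1;0 0 -0.3 0 -1;0 0 -0.5 0 -1"

```text
time_s: 77.55
position: [0.6101, -0.0033, -0.0237]
tool_rot: [[-0.983, -0.181, 0.0], [-0.181, 0.983, -0.0], [-0.0, -0.0, -1.0]]
ft_force: [-0.4, -0.5, -0.2]
grip_width: 0.0641
gripper_force: 44.1
```

move_arm --series "0.1 -0.15 0 0 -1;0.1 -0.3 0 0 -1;0.1 -0.3 0.3 0 -1;0.1 -0.3 0.6 0 -1;0.1 -0.3 0.6 0 -1;0.1 -0.3 0.5 0 1;0.1 -0.3 0.5 0 1;0.1 -0.3 0.5 0 1"

```text
time_s: 78.55
position: [0.6096, -0.0065, -0.0293]
tool_rot: [[-0.983, -0.181, -0.0], [-0.181, 0.983, 0.0], [0.0, 0.0, -1.0]]
ft_force: [-0.7, 0.6, -0.4]
grip_width: 0.0853
gripper_force: 0.0
```

move_arm --series "0 0 0 0 1;0 0 0 0 1;0 0 -3 0 1;0 0 -8 0 1;0 0 -14 0 1;0 0 -20 0 1;0 0 -20 0 1"

```text
time_s: 79.42
position: [0.6116, -0.0068, 0.1761]
tool_rot: [[-0.983, -0.181, 0.01], [-0.181, 0.983, -0.002], [-0.009, -0.004, -1.0]]
ft_force: [0.0, 0.1, -1.2]
grip_width: 0.0854
gripper_force: 0.0
```

```bash
python3 hov.py .6097 -.0037 .024;python3 -c "
from h import *
print(rel((.429,-.192,.22)))"
```

```text
[ 0.6116 -0.0068  0.1761] [ 0.0484  0.1363 -1.1666] 0.08537271722072323
wrist [327.0892 209.555 ] (array([326.8472, 209.125 ]), np.int32(72)) [ 0.6093 -0.004   0.024 ]
scene [341.1888 305.9051] (array([341., 306.]), np.int32(7)) [ 0.6096 -0.0042  0.024 ]
side [290.6171 240.4784] (array([290.6667, 240.5333]), np.int32(15)) [ 0.6095 -0.0036  0.024 ]
[ 21.08 -14.99  -4.99]
```

The big wheel is centred now, with its dot at (0.6095, −0.004). Next the mid wheel.

move_arm --series "4.2 -3 -2 0 1;8.4 -6 -4 0 1;12.6 -9 -4 0 1;16.8 -12 -4 0 1;21 -15 -4 0 1;21 -15 -4 0 1;21 -15 -4 0 1"

```text
time_s: 80.45
position: [0.4303, -0.1917, 0.2101]
tool_rot: [[-0.984, -0.181, -0.001], [-0.181, 0.984, 0.001], [0.001, 0.002, -1.0]]
ft_force: [-0.3, -0.5, 0.3]
grip_width: 0.0854
gripper_force: 0.0
```

```bash
python3 hov.py .429 -.191 .016;python3 -c "
from h import *
print([np.round(d['point'],4) for d in spotter.mark_of('wheel_mid','wrist')[:3]])"
```

```text
[ 0.4303 -0.1917  0.2101] [-0.3168 -0.4572  0.3212] 0.08539341666860706
wrist [323.3764 202.238 ] (array([325.3483, 201.4494]), np.int32(89)) [ 0.4278 -0.1892  0.016 ]
scene [211.9469 311.2125] (array([222.28, 319.64]), np.int32(50)) [ 0.4642 -0.1921  0.016 ]
side [390.2578 207.0541] (array([380.0952, 213.9524]), np.int32(21)) [ 0.4456 -0.1605  0.016 ]
[array([ 0.4212, -0.1918,  0.009 ])]
```

move_arm --series "0.25 0 5 0 1;0.25 0 10 0 1;0.25 0 15 0 1;0.25 0 20 0 1;0.25 0 23 0 1;0.25 0 24.3 0 1;0.25 0 24.5 0 1;0.25 0 24.5 0 1"

```text
time_s: 81.65
position: [0.4285, -0.1928, -0.0331]
tool_rot: [[-0.983, -0.181, 0.001], [-0.181, 0.983, -0.001], [-0.001, -0.001, -1.0]]
ft_force: [-1.2, -0.6, -0.0]
grip_width: 0.0855
gripper_force: 0.0
```

move_arm --series "0 0 0 0 -1;0 0 0 0 -1;0 0 0 0 -1;0 0 0 0 -1;0 0 0 0 -1;0 0 0 0 -1"

```text
time_s: 82.4
position: [0.4281, -0.1927, -0.033]
tool_rot: [[-0.983, -0.181, 0.001], [-0.181, 0.983, -0.001], [-0.001, -0.001, -1.0]]
ft_force: [-1.7, 1.1, 9.1]
grip_width: 0.0522
gripper_force: 40.1
```

move_arm --series "0 0 -4 0 -1;0 0 -9 0 -1;0 0 -14 0 -1;-5 3.5 -15 0 -1;-10 7 -15 0 -1;-15 10.5 -15 0 -1;-20 14 -15 0 -1;-21.2 15 -15 0 -1"

```text
time_s: 83.4
position: [0.6105, -0.004, 0.1158]
tool_rot: [[-0.983, -0.184, 0.0], [-0.184, 0.983, 0.0], [-0.0, 0.0, -1.0]]
ft_force: [-0.3, -1.0, -0.2]
grip_width: 0.0525
gripper_force: 42.6
```

move_arm --series "0 0 4 0 -1;0 0 8 0 -1;0 0 11 0 -1;0 0 11.5 0 -1;0 0 11.5 0 -1"

```text
time_s: 84.02
position: [0.6094, -0.007, 0.0019]
tool_rot: [[-0.984, -0.181, 0.001], [-0.181, 0.984, -0.0], [-0.001, -0.0, -1.0]]
ft_force: [0.9, -0.4, -0.2]
grip_width: 0.0519
gripper_force: 42.5
```

```bash
python3 -c "
from h import *
s=observe();print(s['position'],s['grip_width'],rel((.6098,-.0065,-.009),s))"; python3 wh.py | grep -E 'mid'
```

```text
[ 0.60942494 -0.00704171  0.00192719] 0.05187712849904674 [-0.05  0.05  1.09]
wheel_mid scene [(array([ 0.6092, -0.008 ,  0.0435]), 0.69), (array([0.445 , 0.3479, 0.    ]), 0.43)]
wheel_mid side [(array([ 0.6117, -0.0087,  0.0423]), 0.66)]
wheel_mid wrist [(array([ 0.6079, -0.0102,  0.0452]), 0.56)]
```

move_arm --series "0 0.05 0.5 0 -1;0 0.05 0.9 0 -1;0 0.05 1.1 0 -1;0 0.05 1.2 0 -1;0 0.05 1.2 0 -1;0 0.05 1.1 0 1;0 0.05 1.1 0 1;0 0.05 1.1 0 1"

```text
time_s: 85.78
position: [0.609, -0.0061, -0.0104]
tool_rot: [[-0.983, -0.181, -0.001], [-0.181, 0.983, 0.0], [0.0, 0.0, -1.0]]
ft_force: [0.5, -0.4, 1.1]
grip_width: 0.0855
gripper_force: 0.0
```

move_arm --series "0 0 0 0 1;0 0 0 0 1;0 0 -3 0 1;0 0 -8 0 1;0 0 -14 0 1;0 0 -20 0 1;0 0 -20 0 1"

```text
time_s: 86.65
position: [0.6109, -0.0064, 0.1951]
tool_rot: [[-0.983, -0.181, 0.01], [-0.181, 0.983, -0.002], [-0.009, -0.004, -1.0]]
ft_force: [-0.6, -0.2, -0.3]
grip_width: 0.0854
gripper_force: 0.0
```

```bash
python3 hov.py .6097 -.0037 .04;python3 -c "
from h import *
print(rel((.453,.0235,.22)))"
```

```text
[ 0.6109 -0.0064  0.1951] [-0.588  -0.2061 -0.312 ] 0.08538308653179258
wrist [326.4846 209.4378] (array([326.4943, 209.3218]), np.int32(87)) [ 0.6096 -0.0037  0.04  ]
scene [341.4422 299.7324] (array([341., 300.]), np.int32(7)) [ 0.6096 -0.0049  0.04  ]
side [290.3258 235.7679] (array([290.3077, 236.    ]), np.int32(13)) [ 0.6095 -0.0031  0.04  ]
[14.76  5.72 -3.09]
```

Mid wheel centred on the big one, with its dot at (0.6096, −0.0039). Now the small wooden one.

move_arm --series "4 1.4 -1 0 1;8 2.8 -2 0 1;12 4.5 -2 0 1;14.8 5.5 -2 0 1;14.8 5.5 -2 0 1;14.8 5.5 -2 0 1"

```text
time_s: 87.55
position: [0.454, 0.0211, 0.2093]
tool_rot: [[-0.983, -0.181, -0.001], [-0.181, 0.983, 0.0], [0.001, 0.0, -1.0]]
ft_force: [0.6, -0.1, 0.3]
grip_width: 0.0856
gripper_force: 0.0
```

```bash
python3 hov.py .453 .0245 .016; python3 -c "
from h import *
im=shot('wrist');x,y=np.round(proj(im,(.453,.0245,.016))[0]).astype(int);print('bgr near rim',im['pixels'][y-14,x],im['pixels'][y+14,x])"
```

```text
[0.454  0.0211 0.2093] [ 0.5607 -0.1003  0.3381] 0.08559014759176636
wrist [326.2673 203.1955] (array([324.7143, 200.3452]), np.int32(84)) [0.4504 0.0224 0.016 ]
scene [297.2098 271.1858] None None
side [353.1564 271.4014] (array([343.6947, 279.3588]), np.int32(131)) [0.4653 0.0517 0.016 ]
bgr near rim [148 216 241] [107 157 194]
```

move_arm --series "0.37 -0.05 5 0 0.6;0.37 -0.05 10 0 0.6;0.37 -0.05 15 0 0.6;0.37 -0.05 20 0 0.6;0.37 -0.05 23 0 0.6;0.37 -0.05 24 0 0.6;0.37 -0.05 24.2 0 0.6;0.37 -0.05 24.2 0 0.6"

```text
time_s: 88.75
position: [0.4507, 0.0199, -0.0311]
tool_rot: [[-0.983, -0.181, 0.002], [-0.181, 0.983, -0.0], [-0.002, -0.001, -1.0]]
ft_force: [0.5, -0.8, 0.1]
grip_width: 0.0683
gripper_force: 0.0
```

move_arm --series "0 0 0 0 -1;0 0 0 0 -1;0 0 0 0 -1;0 0 0 0 -1;0 0 0 0 -1;0 0 0 0 -1"

```text
time_s: 89.5
position: [0.4505, 0.02, -0.0309]
tool_rot: [[-0.983, -0.181, 0.002], [-0.181, 0.983, -0.0], [-0.002, -0.001, -1.0]]
ft_force: [-1.1, 0.5, 8.8]
grip_width: 0.0405
gripper_force: 39.2
```

```bash
python3 -c "
from h import *
s=observe();print(s['position'],s['grip_width'],rel((.6098,-.0065,.13),s))"
```

```text
[ 0.45048214  0.01996869 -0.03093989] 0.04045921632699177 [-15.22  -5.5  -16.06]
```

move_arm --series "0 0 -4 0 -1;0 0 -9 0 -1;0 0 -14 0 -1;-5 -1.8 -16 0 -1;-10 -3.6 -16 0 -1;-15.2 -5.5 -16 0 -1;-15.2 -5.5 -16 0 -1"

```text
time_s: 90.38
position: [0.6117, -0.0073, 0.1272]
tool_rot: [[-0.984, -0.181, 0.001], [-0.181, 0.984, -0.0], [-0.001, -0.0, -1.0]]
ft_force: [-0.4, -0.6, -1.1]
grip_width: 0.04
gripper_force: 40.7
```

move_arm --series "0 0 4 0 -1;0 0 8 0 -1;0 0 10 0 -1;0 0 11 0 -1;0 0 11 0 -1;0 0 11 0 -1"

```text
time_s: 91.12
position: [0.6099, -0.0066, 0.0192]
tool_rot: [[-0.983, -0.181, 0.002], [-0.181, 0.983, -0.0], [-0.002, -0.001, -1.0]]
ft_force: [-0.0, 0.1, 0.6]
grip_width: 0.0398
gripper_force: 40.7
```

```bash
python3 -c "
from h import *
s=observe();print(s['position'],s['grip_width'],rel((.6098,-.0066,.009),s))"
```

```text
[ 0.60987618 -0.00658862  0.01916045] 0.039790611203698874 [0.01 0.   1.02]
```

move_arm --series "0 0 0.5 0 -1;0 0 0.8 0 -1;0 0 1 0 -1;0 0 1.1 0 -1;0 0 1.1 0 -1;0 0 1 0 1;0 0 1 0 1;0 0 1 0 1"

```text
time_s: 92.12
position: [0.6094, -0.0065, 0.0077]
tool_rot: [[-0.983, -0.181, -0.0], [-0.181, 0.983, 0.0], [0.0, 0.0, -1.0]]
ft_force: [0.7, -0.4, 0.1]
grip_width: 0.0857
gripper_force: 0.0
```

move_arm --series "0 0 0 0 1;0 0 0 0 1;0 0 -3 0 1;0 0 -8 0 1;0 0 -14 0 1;0 0 -20 0 1;0 0 -20 0 1"

```text
time_s: 93.0
position: [0.6112, -0.0068, 0.2131]
tool_rot: [[-0.983, -0.181, 0.01], [-0.181, 0.983, -0.002], [-0.009, -0.004, -1.0]]
ft_force: [0.0, 0.1, -0.3]
grip_width: 0.0853
gripper_force: 0.0
```

```bash
python3 hov.py .6097 -.0037 .056; python3 lid.py; python3 - <<'E'
from h import *
for c in('wrist','scene','side'):
    im=shot(c)
    for t,z,r in(('plate',.008,.07),('wheel_big',.024,.033),('wheel_mid',.04,.027),('wheel_small',.056,.021)):
        m=[(np.round(d['point'],3),round(float(d['score']),2)) for d in spotter.mark_of(t,c) if np.hypot(d['point'][0]-.61,d['point'][1]+.004)<.05]
        print(c,t,m)
for t in('tape','spool','tin','jar','brush','tumbler'):
    print(t,[np.round(d['point'],3) for c in('scene','side') for d in spotter.mark_of(t,c)[:1]])
E
```

```text
[ 0.6112 -0.0068  0.2131] [ 0.0497  0.137  -0.3409] 0.08527523161204789
wrist [326.9851 208.7207] (array([326.3882, 208.9765]), np.int32(85)) [ 0.61   -0.0042  0.056 ]
scene [341.6999 293.4542] None None
side [290.0285 230.9608] (array([289.8889, 231.1111]), np.int32(18)) [ 0.6098 -0.0032  0.056 ]
[ 0.60893677 -0.00642889  0.20681822] [1.26864614 0.21825458 0.48762705] 0.08547759297853132 0.0
lid_hinge [(array([0.6636, 0.2095, 0.1177]), 0.64), (array([0.6695, 0.2128, 0.12  ]), 0.6), (array([0.6659, 0.2109, 0.1197]), 0.78)]
lid_handle [(array([0.624 , 0.2084, 0.1632]), 0.71), (array([0.6214, 0.2127, 0.1649]), 0.75), (array([0.6277, 0.2079, 0.166 ]), 0.69)]
wrist plate []
wrist wheel_big []
wrist wheel_mid []
wrist wheel_small [(array([ 0.611, -0.004,  0.054]), 0.88)]
scene plate [(array([ 0.61 , -0.008,  0.004]), 0.68), (array([ 0.612, -0.005,  0.009]), 0.43)]
scene wheel_big [(array([ 0.611, -0.011,  0.017]), 0.71), (array([ 0.61 , -0.006,  0.032]), 0.54)]
scene wheel_mid [(array([ 0.61 , -0.005,  0.01 ]), 0.66), (array([ 0.61 , -0.007,  0.032]), 0.48)]
scene wheel_small [(array([ 0.61 , -0.003,  0.048]), 0.74)]
side plate [(array([ 0.613, -0.004, -0.   ]), 0.66)]
side wheel_big [(array([ 0.609, -0.004,  0.012]), 0.47)]
side wheel_mid [(array([ 0.614, -0.007,  0.028]), 0.78)]
side wheel_small [(array([ 0.611, -0.003,  0.042]), 0.76)]
tape [array([0.381, 0.091, 0.   ]), array([0.375, 0.09 , 0.001])]
spool [array([ 0.385, -0.079,  0.003]), array([ 0.389, -0.077, -0.002])]
tin [array([ 0.765,  0.124, -0.   ]), array([ 0.616, -0.007, -0.003])]
jar [array([ 0.651,  0.41 , -0.002]), array([0.655, 0.414, 0.002])]
brush [array([ 0.771, -0.128,  0.005]), array([ 0.777, -0.123,  0.002])]
tumbler [array([ 0.45 , -0.349,  0.   ]), array([ 0.452, -0.351, -0.002])]
```

```bash
python3 -c "
from h import *
print(order.close_job())"
```

```text
the job is handed in; nothing more can be done
None
```

I handed the job in after about 94 s: all four rods are in separate compartments, the lid is pushed shut, and the three wheels are stacked within about 1 mm of the plate centre; one rod hit a divider on the way in (about 55 N at the wrist) and had to be reset.

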